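Load the charger tray, lock its keeper and scan it

TASK

Lay the charger housings whose colour matches the token in the tray's yellow seat into the tray's pockets, one in each, and put all those of the other colour into the blue tote, flat on its floor. Once the matching housings are all in the tray, swing the yellow keeper bar shut over them until it is past its detent and against its stop, then squeeze the scanner's orange trigger fully and let it go to book the tray in. Leave the other things on the bench where they are.

Things in the scene. Friction and masses are not known exactly. Their poses are not given: they have to be found in the camera images.
- white1: white plastic charger housing, a block 46 (x) x 60 (y, long) x 46 (z) mm, about 130 g, lying on the bench with its long side level; may be absent. Two short metal prongs (9 mm) on its -y end and two ports at +y. Origin at the block's centre. It may be rolled about its long axis
- white2: white plastic charger housing, a block 46 (x) x 60 (y, long) x 46 (z) mm, about 130 g, lying on the bench with its long side level; may be absent. Two short metal prongs (9 mm) on its -y end and two ports at +y. Origin at the block's centre. It may be rolled about its long axis
- white3: white plastic charger housing, a block 46 (x) x 60 (y, long) x 46 (z) mm, about 130 g, lying on the bench with its long side level; may be absent. Two short metal prongs (9 mm) on its -y end and two ports at +y. Origin at the block's centre. It may be rolled about its long axis
- black1: black plastic charger housing, a block 46 (x) x 60 (y, long) x 46 (z) mm, about 130 g, lying on the bench with its long side level; may be absent. Two short metal prongs (9 mm) on its -y end and two ports at +y. Origin at the block's centre. It may be rolled about its long axis
- black2: black plastic charger housing, a block 46 (x) x 60 (y, long) x 46 (z) mm, about 130 g, lying on the bench with its long side level; may be absent. Two short metal prongs (9 mm) on its -y end and two ports at +y. Origin at the block's centre. It may be rolled about its long axis
- black3: black plastic charger housing, a block 46 (x) x 60 (y, long) x 46 (z) mm, about 130 g, lying on the bench with its long side level; may be absent. Two short metal prongs (9 mm) on its -y end and two ports at +y. Origin at the block's centre. It may be rolled about its long axis
- tray: carrier tray, fixed: blue base plate 12 mm thick; three pockets at y = -72, 0, +72 mm (x = 0), each 54 (x) x 68 (y) mm inside, floor 12 mm and aluminium wall tops 30 mm above the bench, for one housing with its long axis along the tray's y (seated: centre 35 mm, top 58 mm above the bench, under the bar). Origin on the bench below the middle pocket; x points away from the robot
- token_seat (a point): yellow round seat on the tray's base plate, on the far side of the pockets (75 mm beyond the middle pocket). The token lying in it (white or black) shows which model this tray takes
- token_white: white disc, 50 mm across, 8 mm thick, fixed; origin at the underside centre. It lies either in the tray's token seat or on the parking stand
- token_black: black disc, the same size; lies in the other of these two places
- keeper (a joint): angle (rad) of the yellow keeper bar (22 x 280 mm, 64 to 76 mm above the bench), turning level about an upright hinge at the tray's +y end. 0 = shut along the tray over the pockets, steel nose past the sprung ball and against the stop at the -y end; grows as it opens towards the robot. At 0.08 to 0.04 the ball resists (about 6 N at the knob); elsewhere the bar stays where it is left
- keeper_knob (a point): middle of the red upright knob on the keeper bar: a cylinder 18 mm in diameter and 49 mm high (76 to 125 mm above the bench), on the bar's centre line 170 mm from the hinge; this point is 101 mm above the bench
- keeper_hinge (a point): the keeper's upright hinge axis, at the height of the bar's underside, 145 mm from the middle pocket along the tray's +y
- tote: shallow blue open box, fixed, 170 (x) x 240 (y) x 50 (z) mm outside, walls and floor 4 mm; origin at the underside centre. For housings of the model the tray does not take, each on the floor of the box
- scanner: hand-held code scanner clamped in a fixed bench stand, base 110 x 100 mm, window towards its -x, pistol grip upright; origin at the underside centre of the base
- scanner_grip (a point): middle of the grey pistol grip, 155 mm above the bench: 26 mm deep (scanner's x) x 34 mm wide (y), from 95 to 177 mm above the bench. Axes those of the scanner
- trigger_pad (a point): outer face of the orange trigger, 154 mm above the bench, on the -x side of the grip: 22 mm wide, top about 170 mm above the bench; across trigger and grip it measures about 61 mm here at rest and about 45 mm squeezed
- trigger (a joint): trigger angle (rad): 0 at rest, 0.35 fully squeezed towards the grip (hinged at its foot, 107 mm above the bench); springs back by itself, about 5 N at the pad when fully in
- tape: roll of masking tape, 104 mm across, 24 mm high; loose, not part of the job: leave it alone
- cleaner: bottle 64 mm across, 170 mm tall; loose, not part of the job: leave it alone
- brush: brush, 180 mm; loose, not part of the job: leave it alone
- reel: orange reel, 70 mm across, 40 mm high; loose, not part of the job: leave it alone
- glue: jar 60 mm across, 90 mm high; loose, not part of the job: leave it alone
Mind the look-alikes: they are no part of the job. What is shaped like the black1 but green, pink or purple is not meant.

How it is judged:
On the way, in this order (a step that is already met when the one before it is completed fails the run):
1. every housing of the token's colour lies in a pocket of the tray (((horizontal distance between token_white and token_seat below 0.04 m and (x of white1 in the frame of tray between -0.012 and 0.012 m and y of white1 in the frame of tray between -0.09 and 0.09 m and z of white1 in the frame of tray between 0.028 and 0.041 m and angle between the y axis of white1 and the y axis of tray, either way round below 0.15 rad) and (x of white2 in the frame of tray between -0.012 and 0.012 m and y of white2 in the frame of tray between -0.09 and 0.09 m and z of white2 in the frame of tray between 0.028 and 0.041 m and angle between the y axis of white2 and the y axis of tray, either way round below 0.15 rad) and (x of white3 in the frame of tray between -0.012 and 0.012 m and y of white3 in the frame of tray between -0.09 and 0.09 m and z of white3 in the frame of tray between 0.028 and 0.041 m and angle between the y axis of white3 and the y axis of tray, either way round below 0.15 rad)) or (horizontal distance between token_black and token_seat below 0.04 m and (x of black1 in the frame of tray between -0.012 and 0.012 m and y of black1 in the frame of tray between -0.09 and 0.09 m and z of black1 in the frame of tray between 0.028 and 0.041 m and angle between the y axis of black1 and the y axis of tray, either way round below 0.15 rad) and (x of black2 in the frame of tray between -0.012 and 0.012 m and y of black2 in the frame of tray between -0.09 and 0.09 m and z of black2 in the frame of tray between 0.028 and 0.041 m and angle between the y axis of black2 and the y axis of tray, either way round below 0.15 rad) and (x of black3 in the frame of tray between -0.012 and 0.012 m and y of black3 in the frame of tray between -0.09 and 0.09 m and z of black3 in the frame of tray between 0.028 and 0.041 m and angle between the y axis of black3 and the y axis of tray, either way round below 0.15 rad)))), for 0.2 s.
2. the keeper bar is shut in its detent over the loaded tray (((horizontal distance between token_white and token_seat below 0.04 m and (x of white1 in the frame of tray between -0.012 and 0.012 m and y of white1 in the frame of tray between -0.09 and 0.09 m and z of white1 in the frame of tray between 0.028 and 0.041 m and angle between the y axis of white1 and the y axis of tray, either way round below 0.15 rad) and (x of white2 in the frame of tray between -0.012 and 0.012 m and y of white2 in the frame of tray between -0.09 and 0.09 m and z of white2 in the frame of tray between 0.028 and 0.041 m and angle between the y axis of white2 and the y axis of tray, either way round below 0.15 rad) and (x of white3 in the frame of tray between -0.012 and 0.012 m and y of white3 in the frame of tray between -0.09 and 0.09 m and z of white3 in the frame of tray between 0.028 and 0.041 m and angle between the y axis of white3 and the y axis of tray, either way round below 0.15 rad)) or (horizontal distance between token_black and token_seat below 0.04 m and (x of black1 in the frame of tray between -0.012 and 0.012 m and y of black1 in the frame of tray between -0.09 and 0.09 m and z of black1 in the frame of tray between 0.028 and 0.041 m and angle between the y axis of black1 and the y axis of tray, either way round below 0.15 rad) and (x of black2 in the frame of tray between -0.012 and 0.012 m and y of black2 in the frame of tray between -0.09 and 0.09 m and z of black2 in the frame of tray between 0.028 and 0.041 m and angle between the y axis of black2 and the y axis of tray, either way round below 0.15 rad) and (x of black3 in the frame of tray between -0.012 and 0.012 m and y of black3 in the frame of tray between -0.09 and 0.09 m and z of black3 in the frame of tray between 0.028 and 0.041 m and angle between the y axis of black3 and the y axis of tray, either way round below 0.15 rad))) and value of joint keeper below 0.03 rad), for 0.3 s.
3. the scanner trigger is squeezed fully with the keeper shut (value of joint trigger above 0.27 rad and value of joint keeper below 0.03 rad), for 0.2 s.
4. the trigger is let go (value of joint trigger below 0.05 rad), for 0.2 s.
At the end, for the whole second after the job is handed in: Matching housings flat in tray pockets (12 mm across, centre 28 to 41 mm up, long axis within 0.15 rad of the tray's), the others on the tote's floor (centre under 60 mm up), keeper below 0.03 rad, trigger below 0.05 rad, housings still (((horizontal distance between token_white and token_seat below 0.04 m and (x of white1 in the frame of tray between -0.012 and 0.012 m and y of white1 in the frame of tray between -0.09 and 0.09 m and z of white1 in the frame of tray between 0.028 and 0.041 m and angle between the y axis of white1 and the y axis of tray, either way round below 0.15 rad) and (x of white2 in the frame of tray between -0.012 and 0.012 m and y of white2 in the frame of tray between -0.09 and 0.09 m and z of white2 in the frame of tray between 0.028 and 0.041 m and angle between the y axis of white2 and the y axis of tray, either way round below 0.15 rad) and (x of white3 in the frame of tray between -0.012 and 0.012 m and y of white3 in the frame of tray between -0.09 and 0.09 m and z of white3 in the frame of tray between 0.028 and 0.041 m and angle between the y axis of white3 and the y axis of tray, either way round below 0.15 rad) and (x of black1 in the frame of tote between -0.08 and 0.08 m and y of black1 in the frame of tote between -0.115 and 0.115 m and z of black1 in the frame of tote between 0 and 0.06 m) and (x of black2 in the frame of tote between -0.08 and 0.08 m and y of black2 in the frame of tote between -0.115 and 0.115 m and z of black2 in the frame of tote between 0 and 0.06 m) and (x of black3 in the frame of tote between -0.08 and 0.08 m and y of black3 in the frame of tote between -0.115 and 0.115 m and z of black3 in the frame of tote between 0 and 0.06 m)) or (horizontal distance between token_black and token_seat below 0.04 m and (x of black1 in the frame of tray between -0.012 and 0.012 m and y of black1 in the frame of tray between -0.09 and 0.09 m and z of black1 in the frame of tray between 0.028 and 0.041 m and angle between the y axis of black1 and the y axis of tray, either way round below 0.15 rad) and (x of black2 in the frame of tray between -0.012 and 0.012 m and y of black2 in the frame of tray between -0.09 and 0.09 m and z of black2 in the frame of tray between 0.028 and 0.041 m and angle between the y axis of black2 and the y axis of tray, either way round below 0.15 rad) and (x of black3 in the frame of tray between -0.012 and 0.012 m and y of black3 in the frame of tray between -0.09 and 0.09 m and z of black3 in the frame of tray between 0.028 and 0.041 m and angle between the y axis of black3 and the y axis of tray, either way round below 0.15 rad) and (x of white1 in the frame of tote between -0.08 and 0.08 m and y of white1 in the frame of tote between -0.115 and 0.115 m and z of white1 in the frame of tote between 0 and 0.06 m) and (x of white2 in the frame of tote between -0.08 and 0.08 m and y of white2 in the frame of tote between -0.115 and 0.115 m and z of white2 in the frame of tote between 0 and 0.06 m) and (x of white3 in the frame of tote between -0.08 and 0.08 m and y of white3 in the frame of tote between -0.115 and 0.115 m and z of white3 in the frame of tote between 0 and 0.06 m))) and value of joint keeper below 0.03 rad and value of joint trigger below 0.05 rad and linear speed of each of white1, white2, white3, black1, black2, black3 below 0.03 m/s); the robot touches nothing.
It fails at once if a thing that is not part of the job was moved more than 5 cm (distance of any of tape, cleaner, brush, reel, glue from where it was at the start of the episode above 0.05 m).
Of white1, white2, white3 only 2 to 3 are there at a start; the rules pass over those that are not, and their reading is None.
Of black1, black2, black3 only 2 to 3 are there at a start; the rules pass over those that are not, and their reading is None.
At some moment in a run one of white1, white2, white3, black1, black2, black3 may be knocked a few centimetres aside while the robot is not near it.
Once in a run the grip may slacken for a moment while it holds something.
It also fails if it takes over 210 s, if anything falls off the work surface, if the arm or the gripper's body presses on something with over 40 N, if the wrist force passes 120 N, or if a joint passes its speed limit or range.

ROBOT

A 6-joint arm with a two-finger parallel gripper is mounted at the origin on the work surface. World frame = base frame: x ahead of the robot, y to its left, z up, the work surface at z = 0. Lengths are in m, angles in rad, forces in N, time in s.
With the tool pointing down it reaches from about 0.275 to 0.825 m from the base axis. Payload 5.2 kg.
Tool frame: the origin (TCP) lies midway between the tips of the shut fingers; the grasp point (between the pads) lies tcp_to_grasp behind it (tcp_to_grasp is the distance from the TCP to the grasp point, in m); z points along the fingers, y is the line along which they close (so a half turn about z gives the same grasp; the last joint's range is limited). The gripper opens to 93 mm and grips with 3 to 60 N. Pads are 15 mm wide; open, the fingers measure 128 mm over their backs; the gripper's body (75 mm by 188 mm) begins 65 mm behind the grasp point.
Start: joints at [0.955, 0.259, 1.535, -0, 1.348, -0.203], TCP at [0.221, 0.504, 0.219] pointing down, gripper open.
Joint ranges: [-3.14, 3.14], [-0.91, 2.08], [0.19, 2.58], [-1.22, 4.36], [0.22, 2.71], [-3.12, 3.12]. Speed limits (rad/s): [2.57, 2.57, 3.14, 3.14, 3.14, 3.14].

INTERFACE

Orientations are given as a 3x3 rotation matrix whose columns are the frame's x, y, z axes.
In Python, from bench import state, camera, hand_in, tcp_to_grasp gives the robot as it stands. The module is installed in compiled form; this text tells all that it offers.
- The arm moves only by the shell command python3 -m pendant 'ROWS'. ROWS is JSON, a list of rows, each an object of numbers: "dx", "dy", "dz": the shift along the tool's x, y, z in mm; "turn": the turn about the tool's z in degrees; "gripper": the opening, from 0 (shut) to 1 (fully open). In form: [{"dx": .., "dy": .., "dz": .., "turn": .., "gripper": ..}, ...]. A call has exactly 8 rows; each row shifts and turns the commanded pose from where the row before left it, along the tool's axes as they then stand; what a row does not reach is not made up. A row lasts 1/8 s, in which the tool goes at most 62.5 mm and 10.7 degrees, less where a joint would pass 70% of its speed; a pose out of reach is approached as far as the arm can. A call is refused whole if a number of a shift passes 62.5 or a number of a turn 10.7, either way. A call with a gripper value outside its range is refused whole. The fingers move at their own pace and stop on an object; the grip force is fixed at half the most. Time passes only in rows, so rows that do not move let the fingers close, or fill a call up. It gives the time, the measured TCP pose, the force, the opening and the grip force at its end, in the units of the state.
- state(): the state, without advancing time (a new reading comes with each control period).
- camera(name): name is "scene" or "top"; returns a dict with "color" (400x640x3 uint8, red, green, blue), "K" (3x3 intrinsics, pixels), "R" (3x3) and "t" (3): a world point X has camera coordinates R X + t. Camera axes: x right, y down, z forward; pixel columns grow to the right and rows downward; lengths in m; the calibration is good to about 2 mm. A picture is of the moment at which its call begins. There is no depth.
- hand_in(): hands the job in; it is judged then, once.
The state is a dict: "time": time; "qpos": joint angles; "qvel": joint speeds; "joint_efforts": joint torques, N m; "eef_pos": TCP position; "eef_rot": TCP orientation; "force": force on the tool from outside, world axes, zero at the start; "torque": the same for the moment, N m; "opening": opening from 0.0 (shut) to 1.0 (fully open); "finger_force": force on a finger pad.
Only numpy, scipy, OpenCV 4.12 (cv2) and the standard library are available. Lean on these libraries where they do the work, as an engineer would, in place of code of your own. Each camera call takes 0.05 s, during which the arm holds its last target. There are 200 camera calls.

## Working session

There is one attempt and no reset: what is moved stays moved. The work goes in short steps, Python scripts to look and compute and a shell command to move; the robot and the scene stay as the last step left them, time stands still between calls to the robot, and variables do not carry over. Pictures are saved under pics/ and viewed, at most 14 in all, crops included, and the job is handed in when it is done.

```bash
mkdir -p pics
cat > h.py <<'E'
import numpy as np, cv2, sys
from bench import state, camera, hand_in, tcp_to_grasp
def snap(tag):
    for n in ("scene","top"):
        c=camera(n); cv2.imwrite(f"pics/{n}_{tag}.png",c["color"][:,:,::-1])
        np.savez(f"pics/{n}_{tag}.npz",K=c["K"],R=c["R"],t=c["t"])
def ray(n,tag,uv):
    d=np.load(f"pics/{n}_{tag}.npz"); v=np.linalg.inv(d["K"])@[uv[0],uv[1],1]
    return -d["R"].T@d["t"], d["R"].T@v
def atz(n,tag,uv,z):
    c,v=ray(n,tag,uv); return c+v*(z-c[2])/v[2]
def tri(tag,uvs,uvt):
    c1,v1=ray("scene",tag,uvs); c2,v2=ray("top",tag,uvt)
    A=np.stack([v1,-v2],1); s,*_=np.linalg.lstsq(A,c2-c1,rcond=None)
    p,q=c1+s[0]*v1,c2+s[1]*v2
    return (p+q)/2,np.linalg.norm(p-q)
def proj(n,tag,X):
    d=np.load(f"pics/{n}_{tag}.npz"); y=d["K"]@(d["R"]@np.array(X)+d["t"]); return y[:2]/y[2]
E
python3 - <<'E'
from h import *
snap("a"); np.set_printoptions(precision=4,suppress=True)
for n in("scene","top"):
    d=np.load(f"pics/{n}_a.npz"); print(n,d["K"],-d["R"].T@d["t"],d["R"])
s=state(); print(tcp_to_grasp, s)
for n in("scene","top"):
    im=cv2.imread(f"pics/{n}_a.png"); cv2.imwrite(f"pics/{n}_a8.png",cv2.resize(im,(800,500),interpolation=cv2.INTER_CUBIC))
E
```

```text
scene [[458.3917   0.     317.9068]
 [  0.     458.3917 205.4929]
 [  0.       0.       1.    ]] [1.0845 0.5129 1.1556] [[-0.6481  0.7615 -0.0109]
 [ 0.6149  0.5148 -0.5974]
 [-0.4493 -0.3938 -0.8019]]
top [[410.0399   0.     328.6783]
 [  0.     410.0399 201.567 ]
 [  0.       0.       1.    ]] [0.4378 0.0387 1.411 ] [[-0.0117 -0.9997  0.0208]
 [-0.998   0.0104 -0.0619]
 [ 0.0617 -0.0215 -0.9979]]
0.0188 {'time': 0.1, 'qpos': array([ 0.9552,  0.2592,  1.5359,  0.    ,  1.348 , -0.2028]), 'qvel': array([ 0.0014, -0.0021, -0.0042, -0.0005,  0.0007,  0.0023]), 'joint_efforts': array([  0.0021, -43.8205, -28.4646,   0.072 ,   0.0362,  -0.    ]), 'eef_pos': array([0.2203, 0.5034, 0.2179]), 'eef_rot': array([[-0.916 ,  0.4012, -0.001 ],
       [ 0.4012,  0.916 , -0.0013],
       [ 0.0004, -0.0016, -1.    ]]), 'force': array([ 0.1999, -0.1983,  0.2324]), 'torque': array([-0.0108,  0.0326, -0.0362]), 'finger_force': 0.0, 'opening': 0.9999047112863816}
```

View pics/top_a8.png

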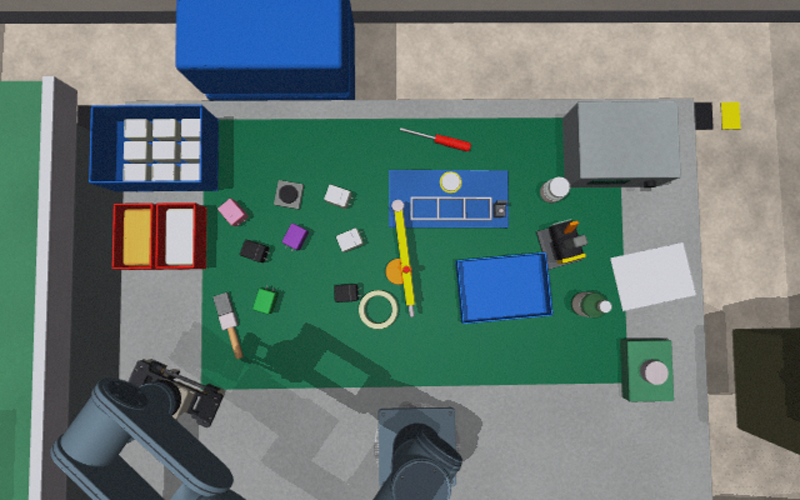

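View pics/scene_a8.png

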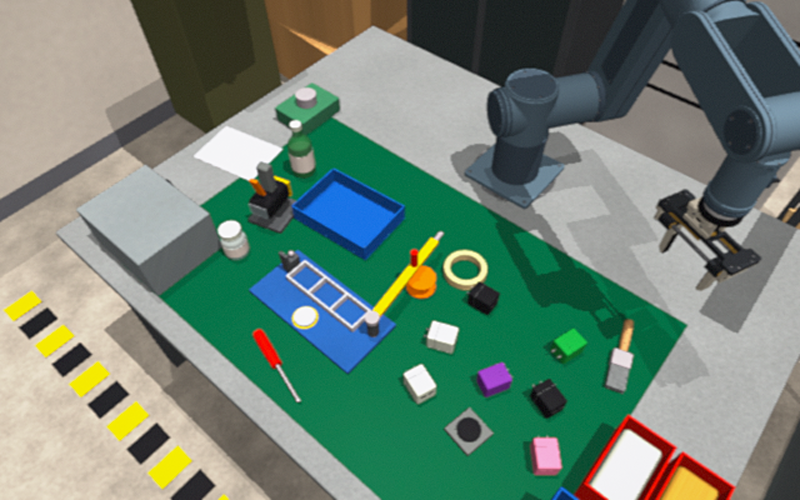

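The top view (800-px scale) shows the white token in the yellow seat at (450,182), so white goes in the tray. The black token is on the stand at (290,195).

- **White housings:** (338,196) and (348,239).
- **Black housings:** (254,251) and (346,292).
- **Look-alikes:** pink (232,212), purple (294,237), green (265,300), white blocks in the blue crate (120-200,120-180), and the white bin (180,237).

I'll check these choices in an enlarged crop of both views.

Run:
```python
from h import *
a=cv2.imread("pics/top_a.png")[140:260,170:310]; b=cv2.imread("pics/scene_a.png")[215:340,320:480]
a=cv2.resize(a,None,fx=5,fy=5,interpolation=cv2.INTER_CUBIC);b=cv2.resize(b,None,fx=4.8,fy=4.8,interpolation=cv2.INTER_CUBIC)
for im,u0,v0,f in((a,170,140,5),(b,320,215,4.8)):
    for k in range(0,200,20):
        cv2.putText(im,str(u0+k),(int(k*f),10),0,.4,(0,255,255),1);cv2.putText(im,str(v0+k),(0,int(k*f)+4),0,.4,(0,255,255),1)
        cv2.line(im,(int(k*f),12),(int(k*f),20),(0,255,255),1);cv2.line(im,(28,int(k*f)),(36,int(k*f)),(0,255,255),1)
cv2.imwrite("pics/ca.png",a);cv2.imwrite("pics/cb.png",b)
```

```text
(no output)
```

View pics/ca.png

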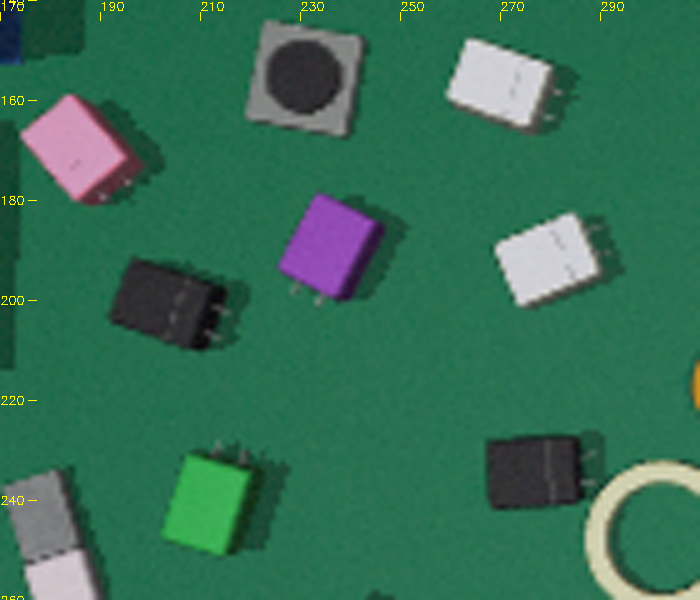

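View pics/cb.png

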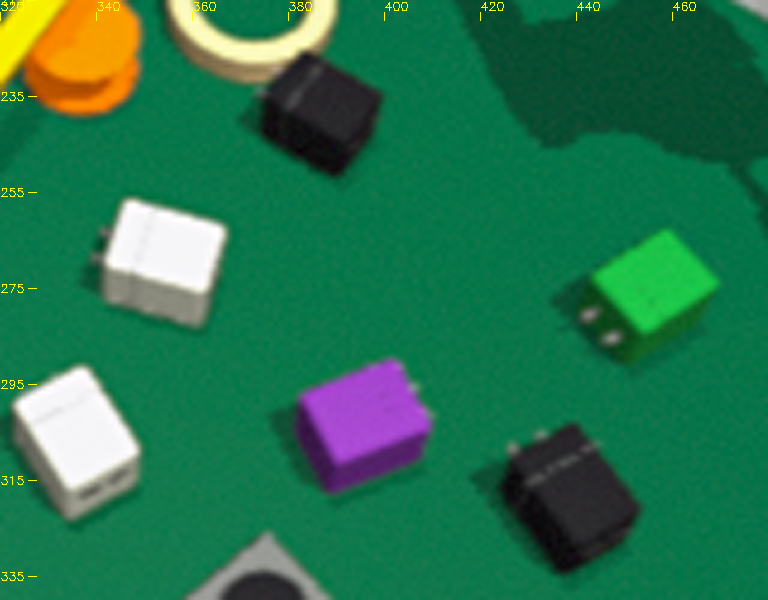

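Both views agree: two white and two black housings, lying flat with prongs roughly towards -y. I'll fit box models (x, y, z, yaw) to the silhouettes in both views, and crop the tray and scanner.

```bash
cat > fit.py <<'E'
from h import *
from scipy.optimize import minimize
def mask(im,col):
    hsv=cv2.cvtColor(im,cv2.COLOR_BGR2HSV); h,s,v=cv2.split(hsv)
    return ((s<70)&(v>105)) if col=="w" else ((v<75)&(s<100))
def fitbox(tag,col,xy,yaw,tray=False):
    ims={n:cv2.imread(f"pics/{n}_{tag}.png") for n in("scene","top")}
    M={}
    for n in ims:
        u=proj(n,tag,[*xy,0.023]); m=mask(ims[n],col).astype(np.uint8)
        k,lab,st,ce=cv2.connectedComponentsWithStats(m)
        d=[np.hypot(*(ce[i]-u)) if 60<st[i][4]<1500 else 1e9 for i in range(k)]; i=int(np.argmin(d[1:]))+1
        M[n]=(lab==i).astype(np.float32); 
    def cost(p):
        x,y,z,a=p; c,s=np.cos(a),np.sin(a); e=0
        P=[[x+c*i*.023-s*j*.03,y+s*i*.023+c*j*.03,z+k*.023] for i in(-1,1) for j in(-1,1) for k in(-1,1)]
        for n in M:
            q=np.array([proj(n,tag,X) for X in P]); h=cv2.convexHull(((q+.5)*16*4).astype(np.int32))
            r=np.zeros((1600,2560),np.uint8); cv2.fillConvexPoly(r,h,255,shift=4)
            y0,y1=int(q[:,1].min())-8,int(q[:,1].max())+8; x0,x1=int(q[:,0].min())-8,int(q[:,0].max())+8
            rr=cv2.resize(r[y0*4:y1*4,x0*4:x1*4],(x1-x0,y1-y0),interpolation=cv2.INTER_AREA)/255.
            e+=np.abs(rr-M[n][y0:y1,x0:x1]).sum()+M[n].sum()-M[n][y0:y1,x0:x1].sum()
        return e
    p0=np.array([*xy,.023,yaw])
    sim=np.vstack([p0]+[p0+d for d in np.diag([.006,.006,.004,.08])])
    r=minimize(cost,p0,method="Nelder-Mead",options=dict(initial_simplex=sim,maxiter=150))
    return r.x,r.fun,{n:int(M[n].sum()) for n in M}
E
python3 - <<'E'
from fit import *
np.set_printoptions(precision=4,suppress=True)
for nm,col,uv,a in(("W1","w",(270,157),-.35),("W2","w",(279.6,191.6),.4),("BA","b",(203,200),-.3),("BB","b",(276.8,234),.0)):
    X=atz("top","a",uv,.046)[:2]
    # image right = -y, image down = -x ; yaw such that +y axis (image left)
    for s in(1,-1): print(nm,X,*fitbox("a",col,X,s*a))
a=cv2.imread("pics/top_a.png")[130:260,300:410]; b=cv2.imread("pics/scene_a.png")[180:300,195:355]
a=cv2.resize(a,None,fx=4.6,fy=4.6,interpolation=cv2.INTER_CUBIC);b=cv2.resize(b,None,fx=5,fy=5,interpolation=cv2.INTER_CUBIC)
cv2.imwrite("pics/ta.png",a);cv2.imwrite("pics/tb.png",b)
E
```

```text
W1 [0.6737 0.204 ] [ 0.6775  0.2102  0.0334 -0.3883] 120.69019607843131 {'scene': 533, 'top': 251}
W1 [0.6737 0.204 ] [ 0.6779  0.2114  0.0363 -0.3455] 124.73333333333329 {'scene': 533, 'top': 251}
W2 [0.5571 0.1725] [0.5569 0.1759 0.0261 0.3709] 87.43137254901961 {'scene': 514, 'top': 252}
W2 [0.5571 0.1725] [0.5576 0.1767 0.0286 0.372 ] 84.34901960784316 {'scene': 514, 'top': 252}
BA [0.5317 0.426 ] [ 0.5315  0.4317  0.0241 -0.2955] 179.7254901960784 {'scene': 503, 'top': 271}
BA [0.5317 0.426 ] [ 0.5314  0.4309  0.0246 -0.3151] 181.40392156862742 {'scene': 503, 'top': 271}
BB [0.4163 0.1823] [0.4159 0.1847 0.0241 0.082 ] 147.05098039215687 {'scene': 394, 'top': 242}
BB [0.4163 0.1823] [0.4159 0.1847 0.0241 0.082 ] 147.05098039215687 {'scene': 394, 'top': 242}
```

View pics/ta.png

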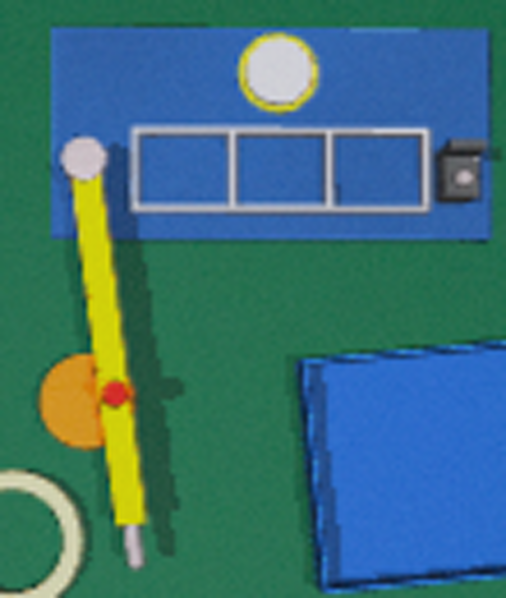

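View pics/tb.png

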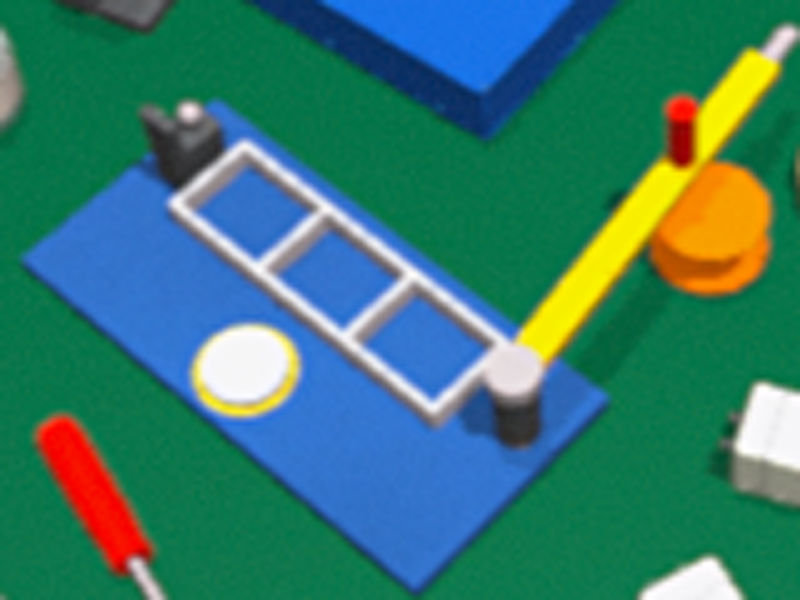

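The tray frame, the open keeper (about 1.4 rad), the knob and the hinge are clear. The scene crop puts the knob top at (682,104) and the hinge cap at (515,370); the top crop puts them at (115,393) and (84,158). The reel lies under the open bar. I'll triangulate these next.

Run:
```python
from fit import *
import fit
np.set_printoptions(precision=4,suppress=True)
T=lambda x,y:(300+x/4.6-.5*0,130+y/4.6); S=lambda x,y:(195+x/5,180+y/5)
def mask(im,col):
    h,s,v=cv2.split(cv2.cvtColor(im,cv2.COLOR_BGR2HSV)); return (s<100)&(v>70)
fit.mask=mask
for nm,xy,a in(("W1",(.674,.204),-.35),("W2",(.557,.173),.4)): print(nm,*fitbox("a","w",xy,a))
for nm,s,t in(("W1top",(335.6,304),(270,156.6)),("W2top",(354.6,266.7),(279.6,191.6)),
 ("midpocket",S(337,272),T(280.5,170.5)),("knobtop",S(682,104),T(115,393)),("hingetop",S(515,370),T(84,158)),("token",S(246,367),T(279,70)),
 ("frame -y near",S(245,140),T(430,213)),("frame -y far",S(168,203),T(430,128)),("frame +y far",S(437,412),T(131,128)),
 ("noseend",S(790,35),T(136,565)),
 ("tote+x-y",(.8*294,.8*210),(.8*546,.8*253)),("tote+x+y",(.8*363,.8*255),(.8*457,.8*262)),("tote-x+y",(.8*404,.8*212),(.8*463,.8*322)),("tote-x-y",(.8*333,.8*171),(.8*551,.8*313)),
 ("griptop",(.8*265,.8*166),(.8*581,.8*240)), ("trigtop",(.8*255,.8*182),(.8*571,.8*227)),("cleaner",(.8*295,.8*126),(.8*605,.8*307)),("glue",(.8*232,.8*226),(.8*560,.8*187)),("tape",(.8*466,.8*268),(.8*379,.8*310))):
    print(nm,*tri("a",s,t))
a=cv2.imread("pics/top_a.png")[165:265,405:505]; b=cv2.imread("pics/scene_a.png")[90:190,180:280]
a=cv2.resize(a,None,fx=4,fy=4,interpolation=cv2.INTER_CUBIC);b=cv2.resize(b,None,fx=4,fy=4,interpolation=cv2.INTER_CUBIC)
cv2.imwrite("pics/sc.png",np.hstack([a,b]))
```

```text
W1 [ 0.6765  0.2081  0.0289 -0.3583] 71.8274509803922 {'scene': 585, 'top': 299}
W2 [0.5577 0.1762 0.0283 0.3775] 74.68627450980387 {'scene': 543, 'top': 291}
W1top [0.6751 0.2066 0.0386] 0.00422134226117317
W2top [0.5559 0.1759 0.0383] 0.006565283906215686
midpocket [ 0.6384 -0.1006  0.0258] 0.005227704174084476
knobtop [0.4725 0.0247 0.1272] 0.004113416748257089
hingetop [0.6412 0.045  0.075 ] 0.006027969318224711
token [ 0.7152 -0.1013  0.0154] 0.006739749398724059
frame -y near [ 0.6058 -0.2113  0.0264] 0.004626176456852915
frame -y far [ 0.669  -0.2123  0.0274] 0.004927848410323614
frame +y far [0.6705 0.01   0.0288] 0.0054653059337558445
noseend [0.3516 0.011  0.0635] 0.0055681818670983985
tote+x-y [ 0.5128 -0.3538  0.0275] 0.012131982129954706
tote+x+y [ 0.4953 -0.1173  0.0137] 2.8028296014801253e-05
tote-x+y [ 0.3309 -0.1265  0.0254] 0.0071623081518849005
tote-x-y [ 0.3532 -0.3605  0.0433] 0.0065283001774189
griptop [ 0.5352 -0.3979  0.1764] 0.01129901590771724
trigtop [ 0.5737 -0.3863  0.1573] 0.0020273220840190385
cleaner [ 0.3739 -0.4609  0.1596] 0.0038300997014377443
glue [ 0.6804 -0.3752  0.1001] 0.010285157031756953
tape [0.3653 0.0999 0.0139] 0.007676011479822896
```

View pics/sc.png

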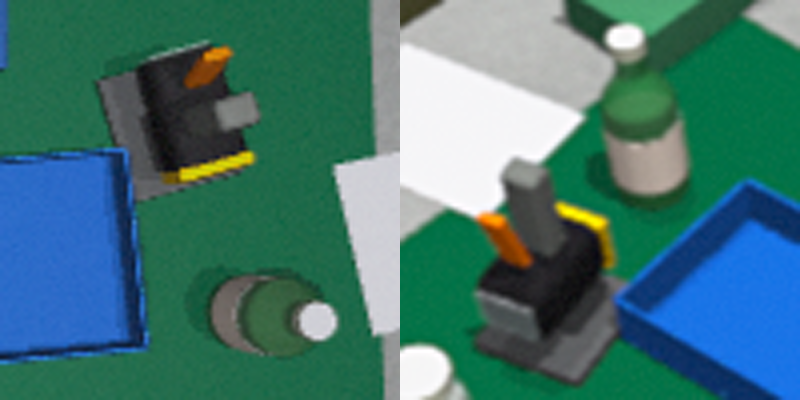

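The scanner's window and trigger face roughly world +x: orange top at (215,65) and grey grip top at (237,110) in the left crop. The bottle is clear of it. I'll refine the tray, tote and scanner poses in one least-squares fit.

Run:
```python
from h import *
from scipy.optimize import least_squares
np.set_printoptions(precision=4,suppress=True)
T=lambda x,y:("top",300+x/4.6-.4,130+y/4.6-.4); S=lambda x,y:("scene",195+x/5-.4,180+y/5-.4)
E=lambda n,x,y:(n,x*.8-.1,y*.8-.1)
A=lambda x,y:("top",405+x/4-.4,165+y/4-.4); B=lambda x,y:("scene",180+(x-400)/4-.4,90+y/4-.4)
def pose(pts,p0,extra=0):
    def f(p):
        c,s=np.cos(p[2]),np.sin(p[2]); r=[]
        for (X,(n,u,v)) in pts:
            q=X(p) if callable(X) else X
            w=[p[0]+c*q[0]-s*q[1],p[1]+s*q[0]+c*q[1],q[2]]; r+=list(proj(n,"a",w)-[u,v])
        return np.array(r)
    r=least_squares(f,p0); return r.x,np.abs(r.fun).max(),r.fun.round(1)
w=.0335;l=.1105
print("tray",pose([((-.031,-.110,.03),T(430,213)),((.031,-.11,.03),T(430,128)),((.031,.11,.03),T(131,128)),((-.031,.11,.03),T(131,213)),
 ((-.031,-.11,.03),S(245,140)),((.031,-.11,.03),S(168,203)),((.031,.11,.03),S(437,412)),((.075,0,.02),T(279,70)),((.075,0,.02),S(246,367))],[.638,-.1,0]))
print("knob",pose([((0,0,.125),T(115,393)),((0,0,.125),S(682,104))],[.47,.02,0]))
a=.085;b=.12
print("tote",pose([((a,-b,.05),E("top",546,253)),((a,b,.05),E("top",457,262)),((-a,b,.05),E("top",463,322)),((-a,-b,.05),E("top",551,313)),
 ((-a,-b,.05),E("scene",333,171)),((-a,b,.05),E("scene",404,212)),((-a,-b,.05),B(750,183)),((a,-b,.05),B(618,297))],[.42,-.24,.1]))
print("scanner",pose([((-.013,-.017,.177),A(255,92)),((-.013,.017,.177),A(216,100)),((.013,-.017,.177),A(260,120)),((.013,.017,.177),A(223,130)),
 ((0,0,.177),B(527,170))][:5],[.54,-.4,.3]))
print([tri("a",(180+127/4-.4,90+170/4-.4),(405+238/4-.4,165+106/4-.4)),tri("a",(180+88/4-.4,90+214/4-.4),(405+220/4-.4,165+52/4-.4))])
```

```text
tray (array([ 0.6396, -0.0999, -0.0078]), np.float64(0.9390166348817957), array([-0.4,  0.1, -0.7,  0.5, -0.2,  0.6, -0.1,  0.2, -0.6,  0.3, -0.3,
        0.4, -0.9,  0.3, -0.4,  0.9, -0.7, -0.5]))
knob (array([0.4725, 0.0242, 0.    ]), np.float64(0.8239874234901663), array([ 0. ,  0.8, -0.5,  0.7]))
tote (array([ 0.4261, -0.2343,  0.0612]), np.float64(3.4759222541457007), array([-0.9, -0.8, -1.1, -2.8, -1.9,  0.4, -0.4,  2.2,  0.1, -2. , -0. ,
       -3.5, -0.7, -0.7, -2.1,  0.9]))
scanner (array([ 0.5369, -0.3995,  0.2367]), np.float64(8.54235924089491), array([ 2. ,  7.8,  1.1,  8.5, -1.5, -7.4, -2.9, -7.2, -2.1,  0.2]))
[(array([ 0.538 , -0.3941,  0.1834]), np.float64(0.009343830382141415)), (array([ 0.5819, -0.3868,  0.1749]), np.float64(0.004133728471087519))]
```

Tray is at (0.6396, -0.0999), yaw -0.008, and the heights are consistent. Next I align the tool with the world (tool x = world y, tool y = world x) and go to the white housing W2.

```bash
python3 -m pendant '[{"turn":8.3},{"turn":8.3},{"turn":8.3},{"turn":8.3},{"turn":8.3},{"turn":8.3},{"turn":8.3},{"turn":8.3}]'
python3 -m pendant '[{"dx":-41,"dy":42},{"dx":-41,"dy":42},{"dx":-41,"dy":42},{"dx":-41,"dy":42},{"dx":-41,"dy":42},{"dx":-41,"dy":42},{"dx":-41,"dy":42},{"dx":-41,"dy":42}]'
cat >> h.py <<'E'
def st():
    s=state(); R=s["eef_rot"]; p=s["eef_pos"]
    print("t %.2f tcp %s phi %.1f F %s open %.3f ff %.1f q6 %.2f tilt %.3f"%(s["time"],(p*1000).round(1),np.degrees(np.arctan2(R[1,0],R[0,0])),s["force"].round(1),s["opening"],s["finger_force"],s["qpos"][5],R[2,2]))
def to(x,y,z,phi):
    s=state(); R=s["eef_rot"]; d=R.T@(np.array([x,y,z])-s["eef_pos"])*1000
    f=np.degrees(np.arctan2(R[1,0],R[0,0])); print("need dxyz",d.round(1),"turn",round((f-phi+180)%360-180,1))
E
python3 -c "
from h import *
st();to(.5575,.1757,.1,111.5)"
```

```text
t 0.10 tcp [220.3 503.4 217.9] phi 156.3 F [ 0.2 -0.2  0.2] open 1.000 ff 0.0 q6 -0.20 tilt -1.000
need dxyz [-440.4 -164.7  118. ] turn 44.8invalid input at $[0]: expected keys dx, dy, dz, turn, gripper
invalid input at $[0]: expected keys dx, dy, dz, turn, gripper
```

```bash
python3 -m pendant '[{"dx":0,"dy":0,"dz":0,"turn":8.3,"gripper":1},{"dx":0,"dy":0,"dz":0,"turn":8.3,"gripper":1},{"dx":0,"dy":0,"dz":0,"turn":8.3,"gripper":1},{"dx":0,"dy":0,"dz":0,"turn":8.3,"gripper":1},{"dx":0,"dy":0,"dz":0,"turn":8.3,"gripper":1},{"dx":0,"dy":0,"dz":0,"turn":8.3,"gripper":1},{"dx":0,"dy":0,"dz":0,"turn":8.3,"gripper":1},{"dx":0,"dy":0,"dz":0,"turn":8.3,"gripper":1}]'
python3 -m pendant '[{"dx":-41,"dy":42,"dz":0,"turn":0,"gripper":1},{"dx":-41,"dy":42,"dz":0,"turn":0,"gripper":1},{"dx":-41,"dy":42,"dz":0,"turn":0,"gripper":1},{"dx":-41,"dy":42,"dz":0,"turn":0,"gripper":1},{"dx":-41,"dy":42,"dz":0,"turn":0,"gripper":1},{"dx":-41,"dy":42,"dz":0,"turn":0,"gripper":1},{"dx":-41,"dy":42,"dz":0,"turn":0,"gripper":1},{"dx":-41,"dy":42,"dz":0,"turn":0,"gripper":1}]'
python3 -c "
from h import *
st();to(.5575,.1757,.1,111.5)"
```

```text
time: 1.1
eef_pos: [0.2204, 0.5035, 0.2181]
eef_rot: [[0.006, 1.0, -0.001], [1.0, -0.006, -0.001], [-0.001, -0.001, -1.0]]
force: [0.7, 0.2, 0.3]
opening: 1.0
finger_force: 0.0
time: 2.1
eef_pos: [0.5573, 0.174, 0.2183]
eef_rot: [[0.001, 1.0, -0.001], [1.0, -0.001, 0.0], [0.0, -0.001, -1.0]]
force: [0.5, -0.4, 0.5]
opening: 1.001
finger_force: 0.0
t 2.10 tcp [557.3 174.  218.3] phi 89.9 F [ 0.5 -0.4  0.5] open 1.001 ff 0.0 q6 0.11 tilt -1.000
need dxyz [  1.7   0.3 118.3] turn -21.6
```

```bash
python3 -m pendant '[{"dx":2,"dy":0,"dz":24,"turn":-7.2,"gripper":1},{"dx":0,"dy":0,"dz":24,"turn":-7.2,"gripper":1},{"dx":0,"dy":0,"dz":24,"turn":-7.2,"gripper":1},{"dx":0,"dy":0,"dz":30,"turn":0,"gripper":1},{"dx":0,"dy":0,"dz":30,"turn":0,"gripper":1},{"dx":0,"dy":0,"dz":30,"turn":0,"gripper":1},{"dx":0,"dy":0,"dz":20,"turn":0,"gripper":1},{"dx":0,"dy":0,"dz":10,"turn":0,"gripper":1}]'
python3 -m pendant '[{"dx":0,"dy":0,"dz":0,"turn":0,"gripper":0.3},{"dx":0,"dy":0,"dz":0,"turn":0,"gripper":0.3},{"dx":0,"dy":0,"dz":0,"turn":0,"gripper":0.3},{"dx":0,"dy":0,"dz":0,"turn":0,"gripper":0.3},{"dx":0,"dy":0,"dz":0,"turn":0,"gripper":0.3},{"dx":0,"dy":0,"dz":0,"turn":0,"gripper":0.3},{"dx":0,"dy":0,"dz":0,"turn":0,"gripper":0.3},{"dx":0,"dy":0,"dz":0,"turn":0,"gripper":0.3}]'
python3 -m pendant '[{"dx":0,"dy":0,"dz":-15,"turn":7.3,"gripper":0.3},{"dx":0,"dy":0,"dz":-20,"turn":7.3,"gripper":0.3},{"dx":0,"dy":0,"dz":-20,"turn":7.3,"gripper":0.3},{"dx":0,"dy":0,"dz":-20,"turn":0,"gripper":0.3},{"dx":0,"dy":0,"dz":-20,"turn":0,"gripper":0.3},{"dx":0,"dy":0,"dz":-20,"turn":0,"gripper":0.3},{"dx":0,"dy":0,"dz":0,"turn":0,"gripper":0.3},{"dx":0,"dy":0,"dz":0,"turn":0,"gripper":0.3}]'
python3 -c "
from h import *
st();to(.639,-.172,.141,89.5);snap('b')"
```

```text
time: 3.1
eef_pos: [0.5553, 0.1773, 0.0251]
eef_rot: [[-0.367, 0.93, -0.003], [0.93, 0.367, -0.0], [0.001, -0.003, -1.0]]
force: [-0.1, -0.9, 1.0]
opening: 1.002
finger_force: 0.0
time: 4.1
eef_pos: [0.5565, 0.1776, 0.027]
eef_rot: [[-0.367, 0.93, 0.001], [0.93, 0.367, 0.0], [-0.0, 0.001, -1.0]]
force: [-0.9, -0.3, 4.3]
opening: 0.494
finger_force: 30.0
time: 5.1
eef_pos: [0.5556, 0.1774, 0.1404]
eef_rot: [[0.006, 1.0, -0.002], [1.0, -0.006, -0.0], [-0.0, -0.002, -1.0]]
force: [-0.3, 0.5, -1.3]
opening: 0.495
finger_force: 30.0
t 5.10 tcp [555.6 177.4 140.4] phi 89.6 F [-0.3  0.5 -1.3] open 0.495 ff 30.0 q6 0.12 tilt -1.000
need dxyz [-348.9   85.6   -0.6] turn 0.1
```

```bash
python3 -m pendant '[{"dx":-43.4,"dy":10.4,"dz":0,"turn":0,"gripper":0.3},{"dx":-43.4,"dy":10.4,"dz":0,"turn":0,"gripper":0.3},{"dx":-43.4,"dy":10.4,"dz":0,"turn":0,"gripper":0.3},{"dx":-43.4,"dy":10.4,"dz":0,"turn":0,"gripper":0.3},{"dx":-43.4,"dy":10.4,"dz":0,"turn":0,"gripper":0.3},{"dx":-43.4,"dy":10.4,"dz":0,"turn":0,"gripper":0.3},{"dx":-43.4,"dy":10.4,"dz":0,"turn":0,"gripper":0.3},{"dx":-43.4,"dy":10.4,"dz":0,"turn":0,"gripper":0.3}]'
python3 -m pendant '[{"dx":0,"dy":0,"dz":15,"turn":0,"gripper":0.3},{"dx":0,"dy":0,"dz":20,"turn":0,"gripper":0.3},{"dx":0,"dy":0,"dz":15,"turn":0,"gripper":0.3},{"dx":0,"dy":0,"dz":0,"turn":0,"gripper":0.3},{"dx":0,"dy":0,"dz":0,"turn":0,"gripper":0.3},{"dx":0,"dy":0,"dz":0,"turn":0,"gripper":0.3},{"dx":0,"dy":0,"dz":0,"turn":0,"gripper":0.3},{"dx":0,"dy":0,"dz":0,"turn":0,"gripper":0.3}]'
python3 - <<'E'
from h import *
st();to(.639,-.170,.042,89.5);snap('c')
u=proj("top","c",[.639,-.17,.07]).astype(int); v=proj("scene","c",[.639,-.17,.07]).astype(int)
f=lambda n,u:cv2.resize(cv2.imread(f"pics/{n}_c.png")[u[1]-45:u[1]+45,u[0]-40:u[0]+40],(400,450),interpolation=cv2.INTER_CUBIC)
cv2.imwrite("pics/cc.png",np.hstack([f("top",u),f("scene",v)]))
E
```

```text
time: 6.2
eef_pos: [0.6371, -0.1714, 0.1404]
eef_rot: [[0.006, 1.0, -0.002], [1.0, -0.006, 0.001], [0.001, -0.002, -1.0]]
force: [0.9, 0.9, -1.1]
opening: 0.495
finger_force: 30.0
time: 7.2
eef_pos: [0.6376, -0.1702, 0.0921]
eef_rot: [[0.006, 1.0, 0.001], [1.0, -0.006, -0.0], [-0.0, 0.001, -1.0]]
force: [0.4, 0.2, -1.5]
opening: 0.492
finger_force: 30.0
t 7.20 tcp [ 637.6 -170.2   92.1] phi 89.7 F [ 0.4  0.2 -1.5] open 0.492 ff 30.0 q6 -0.42 tilt -1.000
need dxyz [ 0.3  1.4 50.1] turn 0.2
```

View pics/cc.png

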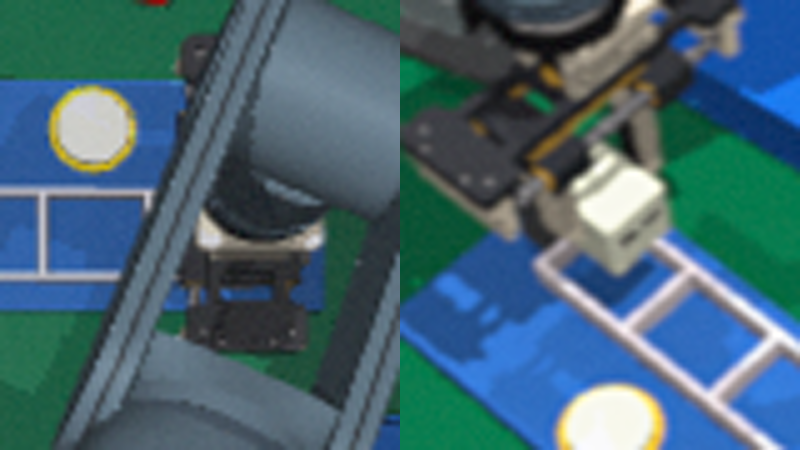

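The housing hangs level above the end pocket, with its ports facing +y at about (640,225) in the right half. I'll lower it, watch the force, and release if it seats.

```bash
python3 -m pendant '[{"dx":0,"dy":1.5,"dz":10,"turn":0,"gripper":0.3},{"dx":0,"dy":0,"dz":10,"turn":0,"gripper":0.3},{"dx":0,"dy":0,"dz":8,"turn":0,"gripper":0.3},{"dx":0,"dy":0,"dz":7,"turn":0,"gripper":0.3},{"dx":0,"dy":0,"dz":6,"turn":0,"gripper":0.3},{"dx":0,"dy":0,"dz":5,"turn":0,"gripper":0.3},{"dx":0,"dy":0,"dz":3,"turn":0,"gripper":0.3},{"dx":0,"dy":0,"dz":0,"turn":0,"gripper":0.3}]'
python3 -c "
from h import *
st();to(.639,-.170,.039,89.5)"
```

```text
time: 8.3
eef_pos: [0.6388, -0.1702, 0.0425]
eef_rot: [[0.006, 1.0, -0.0], [1.0, -0.006, 0.0], [0.0, -0.0, -1.0]]
force: [-0.0, -0.2, -2.0]
opening: 0.493
finger_force: 30.0
t 8.30 tcp [ 638.8 -170.2   42.5] phi 89.6 F [-0.  -0.2 -2. ] open 0.493 ff 30.0 q6 -0.42 tilt -1.000
need dxyz [0.2 0.2 3.5] turn 0.1
```

```bash
python3 -m pendant '[{"dx":0,"dy":0,"dz":3,"turn":0,"gripper":0.3},{"dx":0,"dy":0,"dz":0,"turn":0,"gripper":0.75},{"dx":0,"dy":0,"dz":0,"turn":0,"gripper":0.75},{"dx":0,"dy":0,"dz":0,"turn":0,"gripper":0.75},{"dx":0,"dy":0,"dz":-20,"turn":0,"gripper":0.75},{"dx":0,"dy":0,"dz":-30,"turn":0,"gripper":0.75},{"dx":0,"dy":0,"dz":-30,"turn":0,"gripper":1},{"dx":0,"dy":0,"dz":-30,"turn":0,"gripper":1}]'
python3 -m pendant '[{"dx":47,"dy":4,"dz":0,"turn":0,"gripper":1},{"dx":47,"dy":5,"dz":0,"turn":0,"gripper":1},{"dx":47,"dy":5,"dz":0,"turn":0,"gripper":1},{"dx":47,"dy":5,"dz":0,"turn":0,"gripper":1},{"dx":47,"dy":5,"dz":0,"turn":0,"gripper":1},{"dx":47,"dy":5,"dz":0,"turn":0,"gripper":1},{"dx":47,"dy":5,"dz":0,"turn":0,"gripper":1},{"dx":48,"dy":4,"dz":0,"turn":0,"gripper":1}]'
python3 - <<'E'
from h import *
st();to(.6765,.2080,.026,69.5);snap('d')
f=lambda n:cv2.resize(cv2.imread(f"pics/{n}_d.png")[100:300,150:470],(640,400),interpolation=cv2.INTER_CUBIC)
im=cv2.imread("pics/scene_d.png")
cv2.imwrite("pics/d.png",cv2.resize(im[130:350,190:510],(800,550),interpolation=cv2.INTER_CUBIC))
E
```

```text
time: 9.3
eef_pos: [0.6389, -0.1702, 0.1508]
eef_rot: [[0.006, 1.0, 0.0], [1.0, -0.006, -0.0], [-0.0, 0.0, -1.0]]
force: [-0.0, 0.9, 0.2]
opening: 0.914
finger_force: 0.0
time: 10.3
eef_pos: [0.6794, 0.208, 0.1499]
eef_rot: [[0.006, 1.0, 0.0], [1.0, -0.006, -0.0], [-0.0, 0.0, -1.0]]
force: [0.4, 0.3, -0.3]
opening: 1.002
finger_force: 0.0
t 10.30 tcp [679.4 208.  149.9] phi 89.6 F [ 0.4  0.3 -0.3] open 1.002 ff 0.0 q6 0.15 tilt -1.000
need dxyz [-1.000e-01 -2.900e+00  1.239e+02] turn 20.1
```

View pics/d.png

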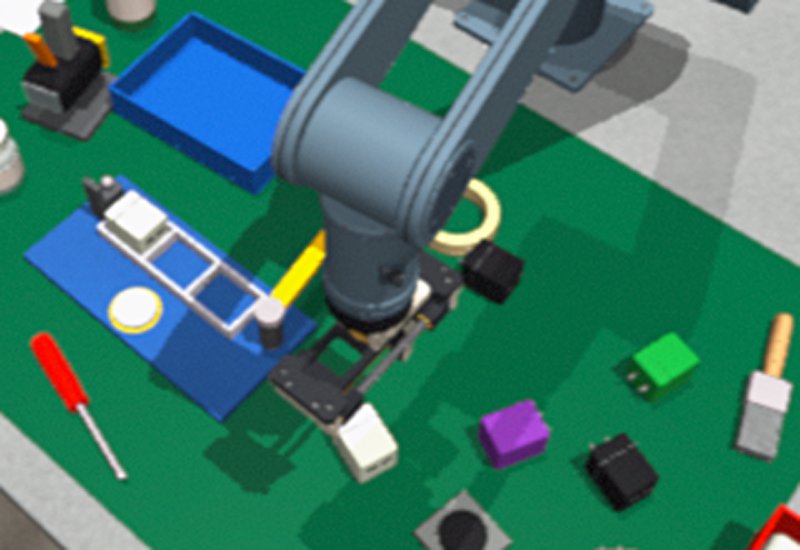

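The first white is seated in the end pocket at (137,222), and W1 at (365,440) and both blacks are where they were. Next, pick up W1.

```bash
python3 -m pendant '[{"dx":0,"dy":-3,"dz":10,"turn":6.7,"gripper":1},{"dx":0,"dy":0,"dz":15,"turn":6.7,"gripper":1},{"dx":0,"dy":0,"dz":20,"turn":6.7,"gripper":1},{"dx":0,"dy":0,"dz":25,"turn":0,"gripper":1},{"dx":0,"dy":0,"dz":25,"turn":0,"gripper":1},{"dx":0,"dy":0,"dz":18,"turn":0,"gripper":1},{"dx":0,"dy":0,"dz":10,"turn":0,"gripper":1},{"dx":0,"dy":0,"dz":0,"turn":0,"gripper":1}]'
python3 -m pendant '[{"dx":0,"dy":0,"dz":0,"turn":0,"gripper":0.3},{"dx":0,"dy":0,"dz":0,"turn":0,"gripper":0.3},{"dx":0,"dy":0,"dz":0,"turn":0,"gripper":0.3},{"dx":0,"dy":0,"dz":0,"turn":0,"gripper":0.3},{"dx":0,"dy":0,"dz":0,"turn":0,"gripper":0.3},{"dx":0,"dy":0,"dz":0,"turn":0,"gripper":0.3},{"dx":0,"dy":0,"dz":0,"turn":0,"gripper":0.3},{"dx":0,"dy":0,"dz":0,"turn":0,"gripper":0.3}]'
python3 -m pendant '[{"dx":0,"dy":0,"dz":-15,"turn":-6.7,"gripper":0.3},{"dx":0,"dy":0,"dz":-20,"turn":-6.7,"gripper":0.3},{"dx":0,"dy":0,"dz":-20,"turn":-6.6,"gripper":0.3},{"dx":0,"dy":0,"dz":-20,"turn":0,"gripper":0.3},{"dx":0,"dy":0,"dz":-20,"turn":0,"gripper":0.3},{"dx":0,"dy":0,"dz":-20,"turn":0,"gripper":0.3},{"dx":0,"dy":0,"dz":0,"turn":0,"gripper":0.3},{"dx":0,"dy":0,"dz":0,"turn":0,"gripper":0.3}]'
python3 -c "
from h import *
st();to(.6396,-.1,.141,89.5)"
```

```text
time: 11.4
eef_pos: [0.676, 0.2063, 0.0261]
eef_rot: [[0.35, 0.937, -0.001], [0.937, -0.35, -0.0], [-0.0, -0.001, -1.0]]
force: [-0.1, 1.1, -0.4]
opening: 1.002
finger_force: 0.0
time: 12.4
eef_pos: [0.6762, 0.2066, 0.0267]
eef_rot: [[0.349, 0.937, 0.0], [0.937, -0.349, 0.0], [0.0, 0.0, -1.0]]
force: [0.5, 0.2, 1.5]
opening: 0.49
finger_force: 30.0
time: 13.4
eef_pos: [0.6755, 0.2065, 0.1404]
eef_rot: [[0.008, 1.0, -0.002], [1.0, -0.008, -0.0], [-0.0, -0.002, -1.0]]
force: [0.4, -0.5, -2.5]
opening: 0.497
finger_force: 30.0
t 13.40 tcp [675.5 206.5 140.4] phi 89.5 F [ 0.4 -0.5 -2.5] open 0.497 ff 30.0 q6 0.15 tilt -1.000
need dxyz [-306.7  -33.5   -0.5] turn 0.0
```

Prongs stick out past the pocket ends, so I'll put W1 in the +y pocket and leave the middle one free.

```bash
python3 -m pendant '[{"dx":-29.5,"dy":-4.4,"dz":0,"turn":0,"gripper":0.3},{"dx":-29.5,"dy":-4.4,"dz":0,"turn":0,"gripper":0.3},{"dx":-29.5,"dy":-4.4,"dz":0,"turn":0,"gripper":0.3},{"dx":-29.5,"dy":-4.4,"dz":0,"turn":0,"gripper":0.3},{"dx":-29.5,"dy":-4.4,"dz":0,"turn":0,"gripper":0.3},{"dx":-29.5,"dy":-4.4,"dz":0,"turn":0,"gripper":0.3},{"dx":-29.5,"dy":-4.4,"dz":0,"turn":0,"gripper":0.3},{"dx":-29.5,"dy":-4.4,"dz":0,"turn":0,"gripper":0.3}]'
python3 -m pendant '[{"dx":0,"dy":0,"dz":15,"turn":0,"gripper":0.3},{"dx":0,"dy":0,"dz":20,"turn":0,"gripper":0.3},{"dx":0,"dy":0,"dz":20,"turn":0,"gripper":0.3},{"dx":0,"dy":0,"dz":15,"turn":0,"gripper":0.3},{"dx":0,"dy":0,"dz":10,"turn":0,"gripper":0.3},{"dx":0,"dy":0,"dz":0,"turn":0,"gripper":0.3},{"dx":0,"dy":0,"dz":0,"turn":0,"gripper":0.3},{"dx":0,"dy":0,"dz":0,"turn":0,"gripper":0.3}]'
python3 -c "
from h import *
st();to(.6402,-.029,.042,89.5)"
```

```text
time: 14.4
eef_pos: [0.6381, -0.0299, 0.14]
eef_rot: [[0.008, 1.0, -0.003], [1.0, -0.008, 0.001], [0.001, -0.003, -1.0]]
force: [-0.4, 0.1, -1.3]
opening: 0.492
finger_force: 30.0
time: 15.4
eef_pos: [0.6398, -0.0292, 0.0626]
eef_rot: [[0.008, 1.0, 0.002], [1.0, -0.008, -0.0], [-0.0, 0.002, -1.0]]
force: [0.2, 0.6, -2.1]
opening: 0.496
finger_force: 30.0
t 15.40 tcp [639.8 -29.2  62.6] phi 89.5 F [ 0.2  0.6 -2.1] open 0.496 ff 30.0 q6 -0.21 tilt -1.000
need dxyz [ 0.3  0.4 20.6] turn 0.0
```

```bash
python3 -m pendant '[{"dx":0,"dy":0,"dz":5,"turn":0,"gripper":0.3},{"dx":0,"dy":0,"dz":5,"turn":0,"gripper":0.3},{"dx":0,"dy":0,"dz":5,"turn":0,"gripper":0.3},{"dx":0,"dy":0,"dz":4,"turn":0,"gripper":0.3},{"dx":0,"dy":0,"dz":0,"turn":0,"gripper":0.3},{"dx":0,"dy":0,"dz":0,"turn":0,"gripper":0.3},{"dx":0,"dy":0,"dz":0,"turn":0,"gripper":0.3},{"dx":0,"dy":0,"dz":0,"turn":0,"gripper":0.3}]'
```

```text
time: 16.4
eef_pos: [0.6393, -0.0291, 0.0428]
eef_rot: [[0.008, 1.0, 0.0], [1.0, -0.008, -0.0], [-0.0, 0.0, -1.0]]
force: [0.3, 0.3, -1.2]
opening: 0.494
finger_force: 30.0
```

```bash
python3 -m pendant '[{"dx":0,"dy":0,"dz":3,"turn":0,"gripper":0.3},{"dx":0,"dy":0,"dz":0,"turn":0,"gripper":0.75},{"dx":0,"dy":0,"dz":0,"turn":0,"gripper":0.75},{"dx":0,"dy":0,"dz":0,"turn":0,"gripper":0.75},{"dx":0,"dy":0,"dz":-20,"turn":0,"gripper":0.75},{"dx":0,"dy":0,"dz":-30,"turn":0,"gripper":0.75},{"dx":0,"dy":0,"dz":-40,"turn":0,"gripper":1},{"dx":0,"dy":0,"dz":-40,"turn":0,"gripper":1}]'
python3 -m pendant '[{"dx":26.7,"dy":-28,"dz":0,"turn":0,"gripper":1},{"dx":26.7,"dy":-28,"dz":0,"turn":0,"gripper":1},{"dx":26.7,"dy":-28,"dz":0,"turn":0,"gripper":1},{"dx":26.7,"dy":-28,"dz":0,"turn":0,"gripper":1},{"dx":26.7,"dy":-28,"dz":0,"turn":0,"gripper":1},{"dx":26.7,"dy":-28,"dz":0,"turn":0,"gripper":1},{"dx":26.7,"dy":-28,"dz":0,"turn":0,"gripper":1},{"dx":26.7,"dy":-28,"dz":0,"turn":0,"gripper":1}]'
python3 - <<'E'
from h import *
st();to(.4157,.1847,.026,93.5);snap('e')
im=cv2.imread("pics/scene_e.png")
cv2.imwrite("pics/e.png",cv2.resize(im[130:350,190:510],(800,550),interpolation=cv2.INTER_CUBIC))
E
```

```text
time: 17.4
eef_pos: [0.639, -0.0291, 0.1709]
eef_rot: [[0.008, 1.0, -0.0], [1.0, -0.008, 0.0], [0.0, -0.0, -1.0]]
force: [0.7, 0.1, 0.2]
opening: 0.919
finger_force: 0.0
time: 18.4
eef_pos: [0.416, 0.187, 0.17]
eef_rot: [[0.008, 1.0, 0.001], [1.0, -0.008, 0.0], [0.0, 0.001, -1.0]]
force: [0.4, -0.3, 0.7]
opening: 0.996
finger_force: 0.0
t 18.40 tcp [416. 187. 170.] phi 89.5 F [ 0.4 -0.3  0.7] open 0.996 ff 0.0 q6 0.19 tilt -1.000
need dxyz [ -2.3  -0.4 144. ] turn -4.0
```

View pics/e.png

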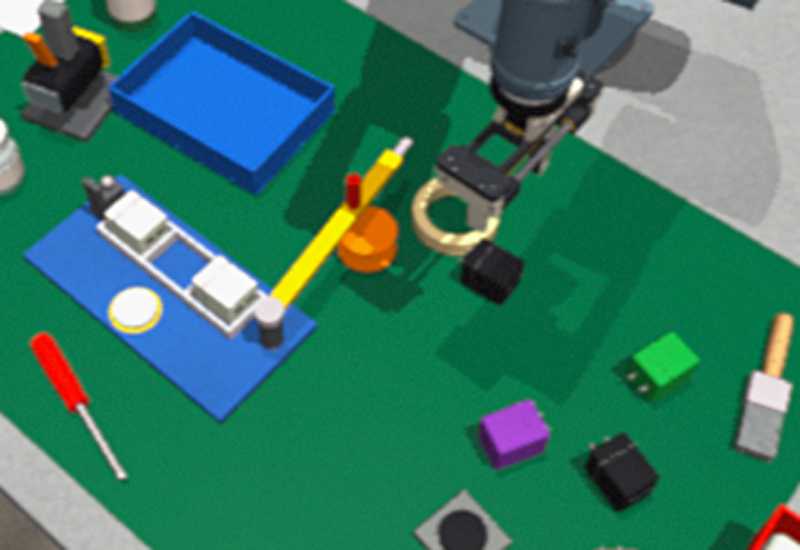

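Both whites sit in their pockets at (137,222) and (225,288). The black one at (492,270) hasn't moved, so I'll pick it up.

```bash
python3 -m pendant '[{"dx":-2,"dy":0,"dz":20,"turn":-4,"gripper":1},{"dx":0,"dy":0,"dz":25,"turn":0,"gripper":1},{"dx":0,"dy":0,"dz":25,"turn":0,"gripper":1},{"dx":0,"dy":0,"dz":25,"turn":0,"gripper":1},{"dx":0,"dy":0,"dz":25,"turn":0,"gripper":1},{"dx":0,"dy":0,"dz":16,"turn":0,"gripper":1},{"dx":0,"dy":0,"dz":8,"turn":0,"gripper":1},{"dx":0,"dy":0,"dz":0,"turn":0,"gripper":1}]'
python3 -m pendant '[{"dx":0,"dy":0,"dz":0,"turn":0,"gripper":0.3},{"dx":0,"dy":0,"dz":0,"turn":0,"gripper":0.3},{"dx":0,"dy":0,"dz":0,"turn":0,"gripper":0.3},{"dx":0,"dy":0,"dz":0,"turn":0,"gripper":0.3},{"dx":0,"dy":0,"dz":0,"turn":0,"gripper":0.3},{"dx":0,"dy":0,"dz":0,"turn":0,"gripper":0.3},{"dx":0,"dy":0,"dz":0,"turn":0,"gripper":0.3},{"dx":0,"dy":0,"dz":0,"turn":0,"gripper":0.3}]'
python3 -m pendant '[{"dx":0,"dy":0,"dz":-20,"turn":0,"gripper":0.3},{"dx":0,"dy":0,"dz":-30,"turn":4,"gripper":0.3},{"dx":0,"dy":0,"dz":-30,"turn":0,"gripper":0.3},{"dx":0,"dy":0,"dz":-30,"turn":0,"gripper":0.3},{"dx":0,"dy":0,"dz":-30,"turn":0,"gripper":0.3},{"dx":0,"dy":0,"dz":-30,"turn":0,"gripper":0.3},{"dx":0,"dy":0,"dz":0,"turn":0,"gripper":0.3},{"dx":0,"dy":0,"dz":0,"turn":0,"gripper":0.3}]'
python3 -c "
from h import *
st();to(.4295,-.289,.195,93)"
```

```text
time: 19.5
eef_pos: [0.417, 0.1839, 0.0255]
eef_rot: [[-0.062, 0.998, -0.0], [0.998, 0.062, -0.0], [-0.0, -0.0, -1.0]]
force: [0.6, 0.1, 0.1]
opening: 1.002
finger_force: 0.0
time: 20.5
eef_pos: [0.4167, 0.1842, 0.0257]
eef_rot: [[-0.062, 0.998, -0.0], [0.998, 0.062, -0.0], [-0.0, -0.0, -1.0]]
force: [-1.3, 0.0, 2.6]
opening: 0.492
finger_force: 30.0
time: 21.5
eef_pos: [0.4161, 0.1841, 0.1945]
eef_rot: [[0.008, 1.0, -0.002], [1.0, -0.008, -0.0], [-0.0, -0.002, -1.0]]
force: [0.5, -0.3, -1.4]
opening: 0.492
finger_force: 30.0
t 21.50 tcp [416.1 184.1 194.5] phi 89.5 F [ 0.5 -0.3 -1.4] open 0.492 ff 30.0 q6 0.18 tilt -1.000
need dxyz [-4.73e+02  1.71e+01 -4.00e-01] turn -3.5
```

```bash
python3 -m pendant '[{"dx":-59,"dy":2,"dz":0,"turn":0,"gripper":0.3},{"dx":-59,"dy":2,"dz":0,"turn":0,"gripper":0.3},{"dx":-59,"dy":2,"dz":0,"turn":0,"gripper":0.3},{"dx":-59,"dy":2,"dz":0,"turn":0,"gripper":0.3},{"dx":-59,"dy":2,"dz":0,"turn":0,"gripper":0.3},{"dx":-59,"dy":2,"dz":0,"turn":0,"gripper":0.3},{"dx":-59,"dy":2,"dz":0,"turn":0,"gripper":0.3},{"dx":-59,"dy":2,"dz":0,"turn":0,"gripper":0.3}]'
python3 -m pendant '[{"dx":0,"dy":0,"dz":20,"turn":-3.5,"gripper":0.3},{"dx":0,"dy":0,"dz":25,"turn":0,"gripper":0.3},{"dx":0,"dy":0,"dz":25,"turn":0,"gripper":0.3},{"dx":0,"dy":0,"dz":25,"turn":0,"gripper":0.3},{"dx":0,"dy":0,"dz":20,"turn":0,"gripper":0.3},{"dx":0,"dy":0,"dz":15,"turn":0,"gripper":0.3},{"dx":0,"dy":0,"dz":0,"turn":0,"gripper":0.3},{"dx":0,"dy":0,"dz":0,"turn":0,"gripper":0.3}]'
python3 -m pendant '[{"dx":0,"dy":0,"dz":10,"turn":0,"gripper":0.3},{"dx":0,"dy":0,"dz":10,"turn":0,"gripper":0.3},{"dx":0,"dy":0,"dz":8,"turn":0,"gripper":0.3},{"dx":0,"dy":0,"dz":4,"turn":0,"gripper":0.3},{"dx":0,"dy":0,"dz":0,"turn":0,"gripper":0.3},{"dx":0,"dy":0,"dz":0,"turn":0,"gripper":0.3},{"dx":0,"dy":0,"dz":0,"turn":0,"gripper":0.3},{"dx":0,"dy":0,"dz":0,"turn":0,"gripper":0.3}]'
```

```text
time: 22.5
eef_pos: [0.4282, -0.2892, 0.1936]
eef_rot: [[0.008, 1.0, -0.002], [1.0, -0.008, 0.002], [0.002, -0.002, -1.0]]
force: [0.5, -1.4, -1.4]
opening: 0.492
finger_force: 30.0
time: 23.5
eef_pos: [0.4293, -0.2881, 0.0659]
eef_rot: [[-0.053, 0.999, 0.0], [0.999, 0.053, -0.0], [-0.0, 0.0, -1.0]]
force: [0.8, -0.3, -1.4]
opening: 0.488
finger_force: 30.0
time: 24.5
eef_pos: [0.4292, -0.288, 0.0339]
eef_rot: [[-0.053, 0.999, 0.0], [0.999, 0.053, -0.0], [-0.0, 0.0, -1.0]]
force: [0.5, -0.3, -2.2]
opening: 0.493
finger_force: 30.0
```

```bash
python3 -m pendant '[{"dx":0,"dy":0,"dz":3.5,"turn":0,"gripper":0.3},{"dx":0,"dy":0,"dz":0,"turn":0,"gripper":0.7},{"dx":0,"dy":0,"dz":0,"turn":0,"gripper":0.7},{"dx":0,"dy":0,"dz":0,"turn":0,"gripper":0.7},{"dx":0,"dy":0,"dz":-20,"turn":0,"gripper":0.7},{"dx":0,"dy":0,"dz":-40,"turn":3.5,"gripper":0.7},{"dx":0,"dy":0,"dz":-50,"turn":0,"gripper":1},{"dx":0,"dy":0,"dz":-50,"turn":0,"gripper":1}]'
python3 -m pendant '[{"dx":45,"dy":6.4,"dz":0,"turn":0,"gripper":1},{"dx":45,"dy":6.4,"dz":0,"turn":0,"gripper":1},{"dx":45,"dy":6.4,"dz":0,"turn":0,"gripper":1},{"dx":45,"dy":6.4,"dz":0,"turn":0,"gripper":1},{"dx":45,"dy":6.4,"dz":0,"turn":0,"gripper":1},{"dx":45,"dy":6.4,"dz":0,"turn":0,"gripper":1},{"dx":45,"dy":6.4,"dz":0,"turn":0,"gripper":1},{"dx":45,"dy":6.4,"dz":0,"turn":0,"gripper":1}]'
python3 -m pendant '[{"dx":45,"dy":6.4,"dz":0,"turn":0,"gripper":1},{"dx":45,"dy":6.4,"dz":0,"turn":0,"gripper":1},{"dx":45,"dy":6.4,"dz":0,"turn":0,"gripper":1},{"dx":45,"dy":6.4,"dz":0,"turn":0,"gripper":1},{"dx":45,"dy":6.4,"dz":0,"turn":0,"gripper":1},{"dx":45,"dy":6.4,"dz":0,"turn":0,"gripper":1},{"dx":45,"dy":6.4,"dz":0,"turn":0,"gripper":1},{"dx":45,"dy":6.4,"dz":0,"turn":0,"gripper":1}]'
python3 - <<'E'
from h import *
st();to(.5315,.4312,.026,72.5);snap('f')
im=cv2.imread("pics/scene_f.png")
cv2.imwrite("pics/f.png",cv2.resize(im[90:350,190:510],(800,600),interpolation=cv2.INTER_CUBIC))
E
```

```text
time: 25.5
eef_pos: [0.4289, -0.2877, 0.1917]
eef_rot: [[0.008, 1.0, -0.0], [1.0, -0.008, 0.0], [0.0, -0.0, -1.0]]
force: [0.4, -0.9, -0.6]
opening: 0.864
finger_force: 0.0
time: 26.5
eef_pos: [0.4832, 0.0732, 0.1904]
eef_rot: [[0.008, 1.0, 0.001], [1.0, -0.008, -0.0], [-0.0, 0.001, -1.0]]
force: [1.3, 0.5, 0.9]
opening: 0.998
finger_force: 0.0
time: 27.5
eef_pos: [0.5372, 0.4328, 0.1901]
eef_rot: [[0.008, 1.0, 0.0], [1.0, -0.008, -0.0], [-0.0, 0.0, -1.0]]
force: [0.8, -0.4, 0.1]
opening: 1.002
finger_force: 0.0
t 27.50 tcp [537.2 432.8 190.1] phi 89.6 F [ 0.8 -0.4  0.1] open 1.002 ff 0.0 q6 0.52 tilt -1.000
need dxyz [ -1.6  -5.7 164.1] turn 17.1
```

View pics/f.png

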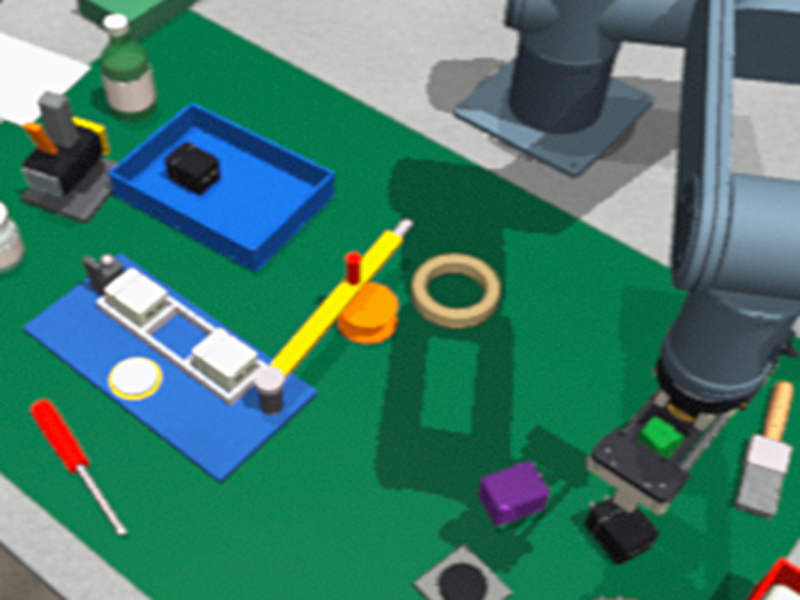

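The black one is flat in the tote at (193,167). The last black at (622,528) hasn't moved.

```bash
python3 -m pendant '[{"dx":-1.5,"dy":-5.7,"dz":20,"turn":5.7,"gripper":1},{"dx":0,"dy":0,"dz":25,"turn":5.7,"gripper":1},{"dx":0,"dy":0,"dz":25,"turn":5.7,"gripper":1},{"dx":0,"dy":0,"dz":25,"turn":0,"gripper":1},{"dx":0,"dy":0,"dz":25,"turn":0,"gripper":1},{"dx":0,"dy":0,"dz":25,"turn":0,"gripper":1},{"dx":0,"dy":0,"dz":13,"turn":0,"gripper":1},{"dx":0,"dy":0,"dz":6,"turn":0,"gripper":1}]'
python3 -m pendant '[{"dx":0,"dy":0,"dz":0,"turn":0,"gripper":0.3},{"dx":0,"dy":0,"dz":0,"turn":0,"gripper":0.3},{"dx":0,"dy":0,"dz":0,"turn":0,"gripper":0.3},{"dx":0,"dy":0,"dz":0,"turn":0,"gripper":0.3},{"dx":0,"dy":0,"dz":0,"turn":0,"gripper":0.3},{"dx":0,"dy":0,"dz":0,"turn":0,"gripper":0.3},{"dx":0,"dy":0,"dz":0,"turn":0,"gripper":0.3},{"dx":0,"dy":0,"dz":0,"turn":0,"gripper":0.3}]'
python3 -m pendant '[{"dx":0,"dy":0,"dz":-20,"turn":0,"gripper":0.3},{"dx":0,"dy":0,"dz":-30,"turn":-5.7,"gripper":0.3},{"dx":0,"dy":0,"dz":-30,"turn":-5.7,"gripper":0.3},{"dx":0,"dy":0,"dz":-30,"turn":-5.6,"gripper":0.3},{"dx":0,"dy":0,"dz":-30,"turn":0,"gripper":0.3},{"dx":0,"dy":0,"dz":-30,"turn":0,"gripper":0.3},{"dx":0,"dy":0,"dz":0,"turn":0,"gripper":0.3},{"dx":0,"dy":0,"dz":0,"turn":0,"gripper":0.3}]'
python3 -c "
from h import *
st();to(.4227,-.179,.195,93)"
```

```text
time: 28.6
eef_pos: [0.5313, 0.4293, 0.0256]
eef_rot: [[0.302, 0.953, -0.001], [0.953, -0.302, -0.001], [-0.001, -0.001, -1.0]]
force: [0.2, -0.1, 0.3]
opening: 1.003
finger_force: 0.0
time: 29.6
eef_pos: [0.5313, 0.4299, 0.0263]
eef_rot: [[0.301, 0.953, -0.0], [0.953, -0.301, 0.0], [0.0, -0.0, -1.0]]
force: [-1.7, 0.5, 2.9]
opening: 0.496
finger_force: 29.8
time: 30.6
eef_pos: [0.531, 0.4295, 0.1953]
eef_rot: [[0.01, 1.0, -0.001], [1.0, -0.01, -0.001], [-0.001, -0.001, -1.0]]
force: [0.0, -0.3, -2.3]
opening: 0.489
finger_force: 29.8
t 30.60 tcp [531.  429.5 195.3] phi 89.4 F [ 0.  -0.3 -2.3] open 0.489 ff 29.8 q6 0.53 tilt -1.000
need dxyz [-609.5 -102.4    0.8] turn -3.6
```

```bash
python3 -m pendant '[{"dx":-50.8,"dy":-8.5,"dz":0,"turn":0,"gripper":0.3},{"dx":-50.8,"dy":-8.5,"dz":0,"turn":0,"gripper":0.3},{"dx":-50.8,"dy":-8.5,"dz":0,"turn":0,"gripper":0.3},{"dx":-50.8,"dy":-8.5,"dz":0,"turn":0,"gripper":0.3},{"dx":-50.8,"dy":-8.5,"dz":0,"turn":0,"gripper":0.3},{"dx":-50.8,"dy":-8.5,"dz":0,"turn":0,"gripper":0.3},{"dx":-50.8,"dy":-8.5,"dz":0,"turn":0,"gripper":0.3},{"dx":-50.8,"dy":-8.5,"dz":0,"turn":0,"gripper":0.3}]'
python3 -m pendant '[{"dx":-50.8,"dy":-8.5,"dz":0,"turn":0,"gripper":0.3},{"dx":-50.8,"dy":-8.5,"dz":0,"turn":0,"gripper":0.3},{"dx":-50.8,"dy":-8.5,"dz":0,"turn":0,"gripper":0.3},{"dx":-50.8,"dy":-8.5,"dz":0,"turn":0,"gripper":0.3},{"dx":0,"dy":0,"dz":25,"turn":-3.6,"gripper":0.3},{"dx":0,"dy":0,"dz":25,"turn":0,"gripper":0.3},{"dx":0,"dy":0,"dz":25,"turn":0,"gripper":0.3},{"dx":0,"dy":0,"dz":25,"turn":0,"gripper":0.3}]'
python3 -c "
from h import *
st();to(.4227,-.179,.034,93)"
```

```text
time: 31.6
eef_pos: [0.458, 0.0227, 0.1947]
eef_rot: [[0.009, 1.0, -0.003], [1.0, -0.009, 0.0], [0.0, -0.003, -1.0]]
force: [-0.1, -0.0, -0.8]
opening: 0.492
finger_force: 29.8
time: 32.6
eef_pos: [0.4224, -0.1781, 0.094]
eef_rot: [[-0.053, 0.999, -0.002], [0.999, 0.053, 0.002], [0.002, -0.002, -1.0]]
force: [-0.3, -0.9, -1.4]
opening: 0.493
finger_force: 29.8
t 32.60 tcp [ 422.4 -178.1   94. ] phi 93.0 F [-0.3 -0.9 -1.4] open 0.493 ff 29.8 q6 -0.70 tilt -1.000
need dxyz [-1.1  0.4 60. ] turn 0.0
```

```bash
python3 -m pendant '[{"dx":-1,"dy":0,"dz":15,"turn":0,"gripper":0.3},{"dx":0,"dy":0,"dz":15,"turn":0,"gripper":0.3},{"dx":0,"dy":0,"dz":14,"turn":0,"gripper":0.3},{"dx":0,"dy":0,"dz":10,"turn":0,"gripper":0.3},{"dx":0,"dy":0,"dz":6,"turn":0,"gripper":0.3},{"dx":0,"dy":0,"dz":3,"turn":0,"gripper":0.3},{"dx":0,"dy":0,"dz":0,"turn":0,"gripper":0.3},{"dx":0,"dy":0,"dz":0,"turn":0,"gripper":0.3}]'
python3 -m pendant '[{"dx":0,"dy":0,"dz":0,"turn":0,"gripper":0.7},{"dx":0,"dy":0,"dz":0,"turn":0,"gripper":0.7},{"dx":0,"dy":0,"dz":0,"turn":0,"gripper":0.7},{"dx":0,"dy":0,"dz":-20,"turn":0,"gripper":0.7},{"dx":0,"dy":0,"dz":-40,"turn":0,"gripper":0.7},{"dx":0,"dy":0,"dz":-50,"turn":0,"gripper":0.7},{"dx":0,"dy":0,"dz":-50,"turn":0,"gripper":0.7},{"dx":0,"dy":0,"dz":0,"turn":0,"gripper":0.7}]'
python3 -m pendant '[{"dx":0,"dy":0,"dz":0,"turn":10.7,"gripper":0.7},{"dx":0,"dy":0,"dz":0,"turn":10.7,"gripper":0.7},{"dx":0,"dy":0,"dz":0,"turn":10.7,"gripper":0.7},{"dx":0,"dy":0,"dz":0,"turn":10.7,"gripper":0.7},{"dx":0,"dy":0,"dz":0,"turn":10.7,"gripper":0.7},{"dx":0,"dy":0,"dz":0,"turn":10.7,"gripper":0.7},{"dx":0,"dy":0,"dz":0,"turn":10.7,"gripper":0.7},{"dx":0,"dy":0,"dz":0,"turn":10.7,"gripper":0.7}]'
python3 - <<'E'
from h import *
st();to(.4725,.0242,.15,7);snap('g')
im=cv2.imread("pics/scene_g.png")
cv2.imwrite("pics/g.png",cv2.resize(im[90:290,190:450],(780,600),interpolation=cv2.INTER_CUBIC))
E
```

```text
time: 33.6
eef_pos: [0.424, -0.18, 0.0335]
eef_rot: [[-0.053, 0.999, 0.001], [0.999, 0.053, -0.001], [-0.001, 0.001, -1.0]]
force: [-0.6, -0.9, -1.3]
opening: 0.496
finger_force: 29.8
time: 34.6
eef_pos: [0.4259, -0.1814, 0.1972]
eef_rot: [[-0.053, 0.999, 0.007], [0.999, 0.053, -0.005], [-0.006, 0.007, -1.0]]
force: [-0.5, -0.4, -0.9]
opening: 0.699
finger_force: 0.0
time: 35.6
eef_pos: [0.423, -0.1793, 0.1918]
eef_rot: [[0.992, 0.123, -0.002], [0.123, -0.992, 0.001], [-0.002, -0.002, -1.0]]
force: [-0.8, -0.1, 0.3]
opening: 0.702
finger_force: 0.0
t 35.60 tcp [ 423.  -179.3  191.8] phi 7.1 F [-0.8 -0.1  0.3] open 0.702 ff 0.0 q6 0.80 tilt -1.000
need dxyz [  74.3 -195.7   42. ] turn 0.1
```

View pics/g.png

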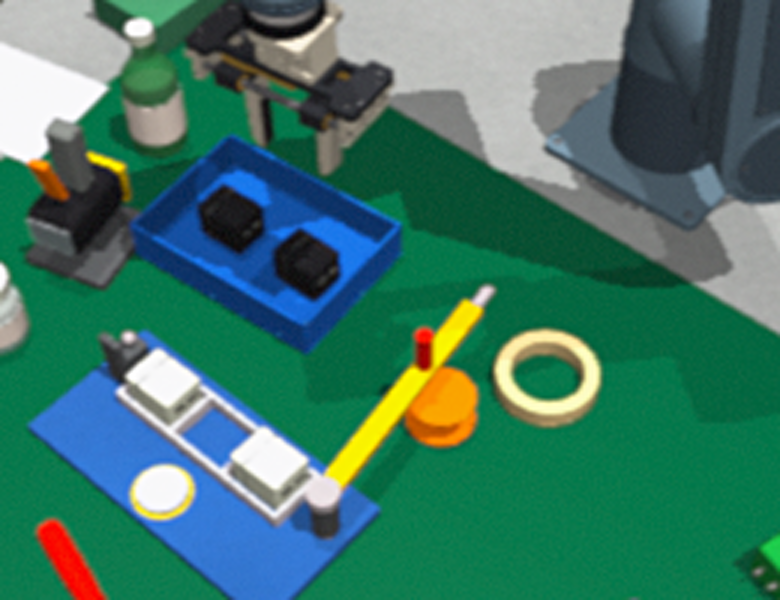

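Both blacks lie flat in the tote at (232,220) and (307,263), and the bar and knob (424,347) haven't moved. Next the knob.

```bash
python3 -m pendant '[{"dx":10.6,"dy":-28,"dz":0,"turn":0,"gripper":0.7},{"dx":10.6,"dy":-28,"dz":0,"turn":0,"gripper":0.7},{"dx":10.6,"dy":-28,"dz":0,"turn":0,"gripper":0.7},{"dx":10.6,"dy":-28,"dz":0,"turn":0,"gripper":0.7},{"dx":10.6,"dy":-28,"dz":0,"turn":0,"gripper":0.7},{"dx":10.6,"dy":-28,"dz":0,"turn":0,"gripper":0.7},{"dx":10.6,"dy":-28,"dz":0,"turn":0,"gripper":0.7},{"dx":0,"dy":0,"dz":10,"turn":0,"gripper":0.7}]'
python3 -m pendant '[{"dx":0,"dy":0,"dz":20,"turn":0,"gripper":0.7},{"dx":0,"dy":0,"dz":20,"turn":0,"gripper":0.7},{"dx":0,"dy":0,"dz":20,"turn":0,"gripper":0.7},{"dx":0,"dy":0,"dz":18,"turn":0,"gripper":0.7},{"dx":0,"dy":0,"dz":12,"turn":0,"gripper":0.7},{"dx":0,"dy":0,"dz":4,"turn":0,"gripper":0.7},{"dx":0,"dy":0,"dz":0,"turn":0,"gripper":0.7},{"dx":0,"dy":0,"dz":0,"turn":0,"gripper":0.7}]'
python3 - <<'E'
from h import *
st();to(.4725,.0242,.088,7)
E
```

```text
time: 36.7
eef_pos: [0.4721, 0.0256, 0.1827]
eef_rot: [[0.991, 0.136, 0.001], [0.136, -0.991, 0.0], [0.001, -0.0, -1.0]]
force: [0.3, -0.2, -0.0]
opening: 0.698
finger_force: 0.0
time: 37.7
eef_pos: [0.4723, 0.024, 0.0897]
eef_rot: [[0.992, 0.13, 0.001], [0.13, -0.992, -0.0], [0.001, 0.0, -1.0]]
force: [-0.2, 0.2, 0.2]
opening: 0.698
finger_force: 0.0
t 37.70 tcp [472.3  24.   89.7] phi 7.5 F [-0.2  0.2  0.2] open 0.698 ff 0.0 q6 1.25 tilt -1.000
need dxyz [ 0.2 -0.1  1.7] turn 0.5
```

```bash
python3 -m pendant '[{"dx":0,"dy":0,"dz":0,"turn":0,"gripper":0},{"dx":0,"dy":0,"dz":0,"turn":0,"gripper":0},{"dx":0,"dy":0,"dz":0,"turn":0,"gripper":0},{"dx":0,"dy":0,"dz":0,"turn":0,"gripper":0},{"dx":0,"dy":0,"dz":0,"turn":0,"gripper":0},{"dx":0,"dy":0,"dz":0,"turn":0,"gripper":0},{"dx":0,"dy":0,"dz":0,"turn":0,"gripper":0},{"dx":0,"dy":0,"dz":0,"turn":0,"gripper":0}]'
python3 -m pendant '[{"dx":0.7,"dy":15.3,"dz":0,"turn":-5.15,"gripper":0},{"dx":0.7,"dy":15.3,"dz":0,"turn":-5.15,"gripper":0},{"dx":0.7,"dy":15.3,"dz":0,"turn":-5.15,"gripper":0},{"dx":0.7,"dy":15.3,"dz":0,"turn":-5.15,"gripper":0},{"dx":0.7,"dy":15.3,"dz":0,"turn":-5.15,"gripper":0},{"dx":0.7,"dy":15.3,"dz":0,"turn":-5.15,"gripper":0},{"dx":0.7,"dy":15.3,"dz":0,"turn":-5.15,"gripper":0},{"dx":0.7,"dy":15.3,"dz":0,"turn":-5.15,"gripper":0}]'
cat >> h.py <<'E'
def kn():
    p=state()["eef_pos"]; d=p[:2]-[.6407,.0451]; print("R %.4f theta %.3f"%(np.hypot(*d),np.arctan2(-d[0],-d[1])-.0078))
E
python3 - <<'E'
from h import *
st();kn()
E
```

```text
time: 38.7
eef_pos: [0.4718, 0.0242, 0.0891]
eef_rot: [[0.992, 0.13, -0.0], [0.13, -0.992, 0.0], [-0.0, -0.0, -1.0]]
force: [-0.1, -0.8, 0.1]
opening: 0.192
finger_force: 30.0
time: 39.7
eef_pos: [0.5275, -0.0831, 0.0891]
eef_rot: [[0.658, 0.753, -0.002], [0.753, -0.658, -0.002], [-0.003, -0.001, -1.0]]
force: [-3.0, -2.4, 3.6]
opening: 0.189
finger_force: 30.0
t 39.70 tcp [527.5 -83.1  89.1] phi 48.8 F [-3.  -2.4  3.6] open 0.189 ff 30.0 q6 0.36 tilt -1.000
R 0.1710 theta 0.716
```

```bash
python3 -m pendant '[{"dx":0.8,"dy":15.3,"dz":0,"turn":-5.15,"gripper":0},{"dx":0.8,"dy":15.3,"dz":0,"turn":-5.15,"gripper":0},{"dx":0.8,"dy":15.3,"dz":0,"turn":-5.15,"gripper":0},{"dx":0.8,"dy":15.3,"dz":0,"turn":-5.15,"gripper":0},{"dx":0.8,"dy":15.3,"dz":0,"turn":-5.15,"gripper":0},{"dx":0.8,"dy":15.3,"dz":0,"turn":-5.15,"gripper":0},{"dx":0.8,"dy":15.3,"dz":0,"turn":-5.15,"gripper":0},{"dx":0,"dy":0,"dz":0,"turn":0,"gripper":0}]'
python3 - <<'E'
from h import *
st();kn()
E
```

```text
time: 40.7
eef_pos: [0.6265, -0.1267, 0.0892]
eef_rot: [[0.092, 0.996, 0.001], [0.996, -0.092, -0.005], [-0.005, 0.001, -1.0]]
force: [-1.8, -11.9, -0.4]
opening: 0.188
finger_force: 30.0
t 40.70 tcp [ 626.5 -126.7   89.2] phi 84.7 F [ -1.8 -11.9  -0.4] open 0.188 ff 30.0 q6 -0.28 tilt -1.000
R 0.1724 theta 0.075
```

```bash
python3 -m pendant '[{"dx":-2,"dy":3,"dz":0,"turn":-1.2,"gripper":0},{"dx":0,"dy":3,"dz":0,"turn":-1.2,"gripper":0},{"dx":0,"dy":3,"dz":0,"turn":-1.2,"gripper":0},{"dx":0,"dy":3,"dz":0,"turn":-1.2,"gripper":0},{"dx":0,"dy":0,"dz":0,"turn":0,"gripper":0},{"dx":0,"dy":0,"dz":0,"turn":0,"gripper":0},{"dx":0,"dy":0,"dz":0,"turn":0,"gripper":0},{"dx":0,"dy":0,"dz":0,"turn":0,"gripper":0}]'
python3 - <<'E'
from h import *
st();kn()
E
```

```text
time: 41.7
eef_pos: [0.6371, -0.1271, 0.0891]
eef_rot: [[0.008, 1.0, -0.0], [1.0, -0.008, -0.002], [-0.002, -0.0, -1.0]]
force: [-1.1, -5.7, 0.8]
opening: 0.191
finger_force: 30.0
t 41.70 tcp [ 637.1 -127.1   89.1] phi 89.5 F [-1.1 -5.7  0.8] open 0.191 ff 30.0 q6 -0.36 tilt -1.000
R 0.1722 theta 0.013
```

```bash
python3 -m pendant '[{"dx":-0.7,"dy":1.5,"dz":0,"turn":0,"gripper":0},{"dx":0,"dy":1.5,"dz":0,"turn":0,"gripper":0},{"dx":0,"dy":1,"dz":0,"turn":0,"gripper":0},{"dx":0,"dy":0,"dz":0,"turn":0,"gripper":0},{"dx":0,"dy":0,"dz":0,"turn":0,"gripper":0},{"dx":0,"dy":0,"dz":0,"turn":0,"gripper":0},{"dx":0,"dy":0,"dz":0,"turn":0,"gripper":0},{"dx":0,"dy":0,"dz":0,"turn":0,"gripper":0}]'
python3 - <<'E'
from h import *
st();kn()
E
```

```text
time: 42.7
eef_pos: [0.6409, -0.127, 0.0891]
eef_rot: [[0.008, 1.0, -0.001], [1.0, -0.008, -0.001], [-0.001, -0.001, -1.0]]
force: [-2.5, -5.8, 2.2]
opening: 0.185
finger_force: 30.0
t 42.70 tcp [ 640.9 -127.    89.1] phi 89.5 F [-2.5 -5.8  2.2] open 0.185 ff 30.0 q6 -0.36 tilt -1.000
R 0.1721 theta -0.009
```

```bash
python3 -m pendant '[{"dx":0,"dy":1.5,"dz":0,"turn":0,"gripper":0},{"dx":0,"dy":1.5,"dz":0,"turn":0,"gripper":0},{"dx":0,"dy":0,"dz":0,"turn":0,"gripper":0},{"dx":0,"dy":0,"dz":0,"turn":0,"gripper":0},{"dx":0,"dy":0,"dz":0,"turn":0,"gripper":0},{"dx":0,"dy":0,"dz":0,"turn":0,"gripper":0},{"dx":0,"dy":0,"dz":0,"turn":0,"gripper":0},{"dx":0,"dy":0,"dz":0,"turn":0,"gripper":0}]'
python3 - <<'E'
from h import *
st();kn()
E
```

```text
time: 43.7
eef_pos: [0.6409, -0.127, 0.089]
eef_rot: [[0.008, 1.0, -0.007], [1.0, -0.008, -0.001], [-0.001, -0.007, -1.0]]
force: [-12.5, -7.1, 6.4]
opening: 0.188
finger_force: 30.0
t 43.70 tcp [ 640.9 -127.    89. ] phi 89.5 F [-12.5  -7.1   6.4] open 0.188 ff 30.0 q6 -0.35 tilt -1.000
R 0.1721 theta -0.009
```

At the stop: 12 N and no further motion. I'll ease off, release, lift and look.

```bash
python3 -m pendant '[{"dx":0,"dy":-2,"dz":0,"turn":0,"gripper":0},{"dx":0,"dy":0,"dz":0,"turn":0,"gripper":0.5},{"dx":0,"dy":0,"dz":0,"turn":0,"gripper":0.5},{"dx":0,"dy":0,"dz":0,"turn":0,"gripper":0.5},{"dx":0,"dy":0,"dz":-30,"turn":0,"gripper":0.5},{"dx":0,"dy":0,"dz":-50,"turn":0,"gripper":0.8},{"dx":0,"dy":0,"dz":-50,"turn":0,"gripper":1},{"dx":0,"dy":0,"dz":-10,"turn":0,"gripper":1}]'
python3 -m pendant '[{"dx":0,"dy":-25,"dz":0,"turn":0,"gripper":1},{"dx":0,"dy":-30,"dz":0,"turn":0,"gripper":1},{"dx":0,"dy":-30,"dz":0,"turn":0,"gripper":1},{"dx":0,"dy":-30,"dz":0,"turn":0,"gripper":1},{"dx":0,"dy":-25,"dz":0,"turn":0,"gripper":1},{"dx":0,"dy":-20,"dz":0,"turn":0,"gripper":1},{"dx":0,"dy":0,"dz":0,"turn":0,"gripper":1},{"dx":0,"dy":0,"dz":0,"turn":0,"gripper":1}]'
python3 - <<'E'
from h import *
st();snap('h')
a=cv2.imread("pics/top_h.png")[150:250,400:500]; b=cv2.imread("pics/scene_h.png")[80:280,180:380]
a=cv2.resize(a,(300,300),interpolation=cv2.INTER_CUBIC); b=cv2.resize(b,(500,500),interpolation=cv2.INTER_CUBIC)
o=np.zeros((600,800,3),np.uint8); o[:500,300:]=b; o[:300,:300]=a
a2=cv2.resize(cv2.imread("pics/top_h.png")[130:210,300:420],(300,200),interpolation=cv2.INTER_CUBIC); o[300:500,:300]=a2
cv2.imwrite("pics/hh.png",o[:500])
E
```

```text
time: 44.7
eef_pos: [0.6444, -0.1264, 0.2338]
eef_rot: [[0.008, 1.0, 0.008], [1.0, -0.008, -0.002], [-0.002, 0.008, -1.0]]
force: [0.5, -0.1, -0.7]
opening: 0.772
finger_force: 0.0
time: 45.7
eef_pos: [0.4828, -0.1247, 0.2288]
eef_rot: [[0.009, 1.0, 0.0], [1.0, -0.009, 0.0], [0.0, 0.0, -1.0]]
force: [0.5, 0.7, -0.5]
opening: 0.999
finger_force: 0.0
t 45.70 tcp [ 482.8 -124.7  228.8] phi 89.5 F [ 0.5  0.7 -0.5] open 0.999 ff 0.0 q6 -0.47 tilt -1.000
```

View pics/hh.png

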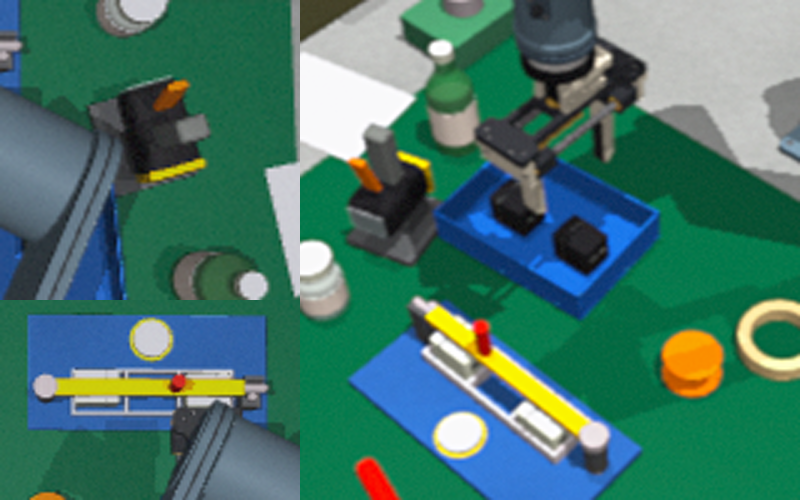

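The keeper bar lies shut along the tray, from hinge (45,386) to nose (255,386). Whites are in the pockets and both blacks in the tote. Now a refined estimate of the scanner grip from the readings in both views.

Run:
```python
from h import *
np.set_printoptions(precision=4,suppress=True)
# orange + grey/yellow blob stats by colour, in both images
for n,w in(("top",(165,265,405,505)),("scene",(90,190,180,280))):
    im=cv2.imread(f"pics/{n}_a.png"); h,s,v=cv2.split(cv2.cvtColor(im,cv2.COLOR_BGR2HSV))
    o=((h>5)&(h<19)&(s>150)&(v>120)).astype(np.uint8); m=np.zeros_like(o); m[w[0]:w[1],w[2]:w[3]]=1; o*=m
    g=((s<45)&(v>85)&(v<150)).astype(np.uint8)*m
    y=((h>20)&(h<34)&(s>150)&(v>100)).astype(np.uint8)*m
    for nm,k in(("orange",o),("yellow",y)):
        p=cv2.findNonZero(k); print(n,nm,len(p),cv2.boxPoints(cv2.minAreaRect(p)).round(1).tolist())
    k,lab,st_,ce=cv2.connectedComponentsWithStats(g)
    for i in range(1,k):
        if st_[i][4]>25:
            p=cv2.findNonZero((lab==i).astype(np.uint8)); print(n,"grey",st_[i],ce[i].round(1),cv2.boxPoints(cv2.minAreaRect(p)).round(1).tolist())
print("top@.177",atz("top","a",(464.1,192.3),.177),"scene@.177",atz("scene","a",(211.4,132.1),.177))
# prediction: given pose, where do grip-top corners & trigger top fall
for c in((.537,-.397),(.537,-.393)):
    a=np.radians(17);d=np.array([np.cos(a),np.sin(a)]);e=np.array([-d[1],d[0]])
    for n in("top","scene"):
        print(c,n,[proj(n,"a",[*(np.array(c)+i*.013*d+j*.017*e),.177]).round(1).tolist() for i,j in((1,1),(1,-1),(-1,-1),(-1,1))],"trig",[proj(n,"a",[*(np.array(c)+.048*d+j*.011*e),.168]).round(1).tolist() for j in(1,-1)])
```

```text
top orange 46 [[451.6000061035156, 183.89999389648438], [458.29998779296875, 175.0], [462.1000061035156, 177.8000030517578], [455.3999938964844, 186.8000030517578]]
top yellow 73 [[445.6000061035156, 209.8000030517578], [462.0, 177.0], [477.20001220703125, 184.60000610351562], [460.79998779296875, 217.39999389648438]]
top grey [498 165   6  25  35] [498.8 176.5] [[498.0, 165.0], [503.0, 165.0], [503.0, 189.0], [498.0, 189.0]]
top grey [430 183  23  32 188] [437.6 198.1] [[428.79998779296875, 185.39999389648438], [441.29998779296875, 181.0], [452.0, 211.0], [439.5, 215.5]]
top grey [459 188  11  10  77] [463.8 192.4] [[457.79998779296875, 190.39999389648438], [467.1000061035156, 187.3000030517578], [469.5, 194.5], [460.20001220703125, 197.60000610351562]]
top grey [458 234  12  19 113] [462.4 242.8] [[457.3999938964844, 234.5], [468.0, 233.89999389648438], [469.0, 252.0], [458.3999938964844, 252.60000610351562]]
top grey [501 249   4  16  34] [501.9 257.1] [[501.0, 249.0], [504.0, 249.0], [504.0, 264.0], [501.0, 264.0]]
scene orange 64 [[199.39999389648438, 144.10000610351562], [203.3
[... 1009 characters left out ...]
, 181.0], [230.10000610351562, 163.39999389648438], [236.89999389648438, 169.1999969482422], [221.8000030517578, 186.8000030517578]]
top@.177 [ 0.538  -0.4002  0.177 ] scene@.177 [ 0.5322 -0.3953  0.177 ]
(0.537, -0.397) top [[456.5, 190.3], [467.0, 186.9], [469.7, 195.0], [459.2, 198.4]] trig [[453.7, 179.1], [460.4, 176.9]]
(0.537, -0.397) scene [[212.4, 137.1], [202.7, 134.0], [207.3, 128.4], [216.9, 131.5]] trig [[205.2, 146.4], [198.9, 144.3]]
(0.537, -0.393) top [[455.1, 190.3], [465.7, 186.9], [468.4, 195.0], [457.9, 198.4]] trig [[452.4, 179.1], [459.1, 177.0]]
(0.537, -0.393) scene [[213.3, 137.7], [203.6, 134.6], [208.2, 129.0], [217.8, 132.1]] trig [[206.0, 147.0], [199.7, 145.0]]
```

Grip centre is (0.537, -0.3975) and the trigger points along about 18.5°. The squeeze centre is 9.5 mm towards the trigger, so I'll go above it.

```bash
python3 -m pendant '[{"dx":-33.8,"dy":7.6,"dz":0,"turn":0,"gripper":1},{"dx":-33.8,"dy":7.6,"dz":0,"turn":0,"gripper":1},{"dx":-33.8,"dy":7.6,"dz":0,"turn":0,"gripper":1},{"dx":-33.8,"dy":7.6,"dz":0,"turn":0,"gripper":1},{"dx":-33.8,"dy":7.6,"dz":0,"turn":0,"gripper":1},{"dx":-33.8,"dy":7.6,"dz":0,"turn":0,"gripper":1},{"dx":-33.8,"dy":7.6,"dz":0,"turn":0,"gripper":1},{"dx":-33.8,"dy":7.6,"dz":0,"turn":0,"gripper":1}]'
python3 -m pendant '[{"dx":0,"dy":0,"dz":0,"turn":-6.4,"gripper":1},{"dx":0,"dy":0,"dz":0,"turn":-6.3,"gripper":1},{"dx":0,"dy":0,"dz":0,"turn":-6.3,"gripper":1},{"dx":0,"dy":0,"dz":0,"turn":0,"gripper":1},{"dx":0,"dy":0,"dz":0,"turn":0,"gripper":1},{"dx":0,"dy":0,"dz":0,"turn":0,"gripper":1},{"dx":0,"dy":0,"dz":0,"turn":0,"gripper":1},{"dx":0,"dy":0,"dz":0,"turn":0,"gripper":1}]'
python3 - <<'E'
from h import *
st();to(.546,-.3945,.136,108.5)
E
```

```text
time: 46.8
eef_pos: [0.5415, -0.3968, 0.2284]
eef_rot: [[0.008, 1.0, -0.0], [1.0, -0.008, 0.001], [0.001, -0.0, -1.0]]
force: [0.3, 0.7, -0.1]
opening: 1.001
finger_force: 0.0
time: 47.8
eef_pos: [0.5407, -0.3957, 0.2292]
eef_rot: [[-0.317, 0.948, 0.0], [0.948, 0.317, -0.0], [-0.0, 0.0, -1.0]]
force: [0.2, -0.2, -1.2]
opening: 1.004
finger_force: 0.0
t 47.80 tcp [ 540.7 -395.7  229.2] phi 108.5 F [ 0.2 -0.2 -1.2] open 1.004 ff 0.0 q6 -1.12 tilt -1.000
need dxyz [-0.6  5.4 93.3] turn -0.0
```

```bash
python3 -m pendant '[{"dx":-0.6,"dy":13,"dz":10,"turn":0,"gripper":1},{"dx":0,"dy":0,"dz":15,"turn":0,"gripper":1},{"dx":0,"dy":0,"dz":15,"turn":0,"gripper":1},{"dx":0,"dy":0,"dz":15,"turn":0,"gripper":1},{"dx":0,"dy":0,"dz":15,"turn":0,"gripper":1},{"dx":0,"dy":0,"dz":13,"turn":0,"gripper":1},{"dx":0,"dy":0,"dz":10,"turn":0,"gripper":1},{"dx":0,"dy":0,"dz":0,"turn":0,"gripper":1}]'
python3 -m pendant '[{"dx":0,"dy":-4,"dz":0,"turn":0,"gripper":1},{"dx":0,"dy":-4,"dz":0,"turn":0,"gripper":1},{"dx":0,"dy":0,"dz":0,"turn":0,"gripper":0.58},{"dx":0,"dy":0,"dz":0,"turn":0,"gripper":0.58},{"dx":0,"dy":0,"dz":0,"turn":0,"gripper":0.58},{"dx":0,"dy":0,"dz":0,"turn":0,"gripper":0.58},{"dx":0,"dy":0,"dz":0,"turn":0,"gripper":0.58},{"dx":0,"dy":0,"dz":0,"turn":0,"gripper":0.58}]'
python3 - <<'E'
from h import *
st();to(.546,-.3945,.136,108.5)
E
```

```text
time: 48.8
eef_pos: [0.5528, -0.3918, 0.1351]
eef_rot: [[-0.317, 0.948, -0.001], [0.948, 0.317, 0.001], [0.001, -0.001, -1.0]]
force: [0.1, -0.5, -0.0]
opening: 1.0
finger_force: 0.0
time: 49.8
eef_pos: [0.546, -0.3946, 0.1364]
eef_rot: [[-0.317, 0.948, 0.001], [0.948, 0.317, -0.0], [-0.0, 0.001, -1.0]]
force: [3.0, 1.6, 2.3]
opening: 0.585
finger_force: 1.8
t 49.80 tcp [ 546.  -394.6  136.4] phi 108.5 F [3.  1.6 2.3] open 0.585 ff 1.8 q6 -1.11 tilt -1.000
need dxyz [0.1 0.  0.4] turn 0.0
```

```bash
python3 -m pendant '[{"dx":0,"dy":0,"dz":0,"turn":0,"gripper":0.5},{"dx":0,"dy":0,"dz":0,"turn":0,"gripper":0.5},{"dx":0,"dy":0,"dz":0,"turn":0,"gripper":0.5},{"dx":0,"dy":0,"dz":0,"turn":0,"gripper":0.4},{"dx":0,"dy":0,"dz":0,"turn":0,"gripper":0.4},{"dx":0,"dy":0,"dz":0,"turn":0,"gripper":0.4},{"dx":0,"dy":0,"dz":0,"turn":0,"gripper":0.4},{"dx":0,"dy":0,"dz":0,"turn":0,"gripper":0.4}]'
python3 -c "
from h import *
st()"
```

```text
time: 50.8
eef_pos: [0.5455, -0.3947, 0.1365]
eef_rot: [[-0.316, 0.949, 0.0], [0.949, 0.316, 0.0], [0.0, 0.0, -1.0]]
force: [1.6, 1.9, 5.8]
opening: 0.487
finger_force: 30.4
t 50.80 tcp [ 545.5 -394.7  136.5] phi 108.5 F [1.6 1.9 5.8] open 0.487 ff 30.4 q6 -1.11 tilt -1.000
```

Opening is 45 mm at a full 30 N, so the trigger is fully in. I'll hold briefly, let go, lift off and back away.

```bash
python3 -m pendant '[{"dx":0,"dy":0,"dz":0,"turn":0,"gripper":0.4},{"dx":0,"dy":0,"dz":0,"turn":0,"gripper":0.4},{"dx":0,"dy":0,"dz":0,"turn":0,"gripper":1},{"dx":0,"dy":0,"dz":0,"turn":0,"gripper":1},{"dx":0,"dy":0,"dz":0,"turn":0,"gripper":1},{"dx":0,"dy":8,"dz":0,"turn":0,"gripper":1},{"dx":0,"dy":0,"dz":0,"turn":0,"gripper":1},{"dx":0,"dy":0,"dz":0,"turn":0,"gripper":1}]'
python3 -m pendant '[{"dx":0,"dy":0,"dz":-15,"turn":0,"gripper":1},{"dx":0,"dy":0,"dz":-20,"turn":0,"gripper":1},{"dx":0,"dy":0,"dz":-25,"turn":0,"gripper":1},{"dx":0,"dy":0,"dz":-30,"turn":0,"gripper":1},{"dx":0,"dy":0,"dz":-30,"turn":0,"gripper":1},{"dx":0,"dy":0,"dz":0,"turn":0,"gripper":1},{"dx":0,"dy":0,"dz":0,"turn":0,"gripper":1},{"dx":0,"dy":0,"dz":0,"turn":0,"gripper":1}]'
python3 - <<'E'
from h import *
st();snap('z')
a=cv2.imread("pics/top_z.png")[130:270,150:500]; b=cv2.imread("pics/scene_z.png")[80:330,180:500]
o=np.zeros((600,800,3),np.uint8); o[:220,:550]=cv2.resize(a,(550,220)); o[220:,:486]=cv2.resize(b,(486,380))
o[220:470,490:]=cv2.resize(cv2.imread("pics/scene_z.png")[90:190,180:304],(310,250),interpolation=cv2.INTER_CUBIC)
cv2.imwrite("pics/z.png",o)
E
```

```text
time: 51.8
eef_pos: [0.5529, -0.392, 0.1359]
eef_rot: [[-0.318, 0.948, -0.001], [0.948, 0.318, 0.0], [0.001, -0.001, -1.0]]
force: [0.8, 0.2, -0.0]
opening: 1.0
finger_force: 0.0
time: 52.8
eef_pos: [0.5527, -0.3916, 0.2546]
eef_rot: [[-0.317, 0.948, -0.002], [0.948, 0.317, 0.002], [0.002, -0.001, -1.0]]
force: [0.9, 0.5, -0.4]
opening: 0.999
finger_force: 0.0
t 52.80 tcp [ 552.7 -391.6  254.6] phi 108.5 F [ 0.9  0.5 -0.4] open 0.999 ff 0.0 q6 -1.10 tilt -1.000
```

View pics/z.png

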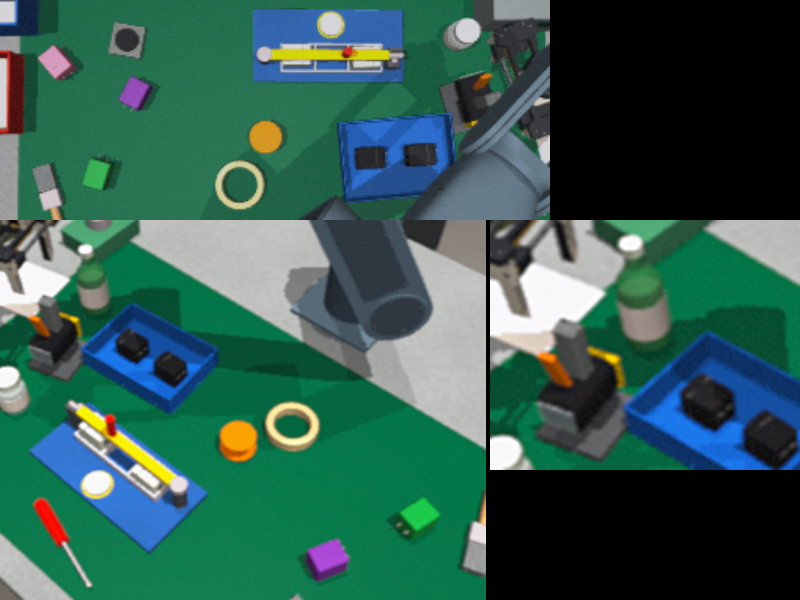

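The whites are under the shut keeper (hinge (263,55) to nose (400,55)), the blacks are flat in the tote at (371,157) and (420,154), and the trigger is back out. The gripper is clear, so I'm handing in.

```bash
python3 -c "
from bench import hand_in
print(hand_in())"
```

```text
the job is handed in; nothing more can be done
None
```

I handed the job in at about 53 s: both white housings are in tray pockets under the shut keeper, both black ones lie flat in the tote, and the scanner trigger was fully squeezed and released; `hand_in()` gave no verdict.

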